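Sort full from short-filled returned cartons by heft, load and seal the tote

TASK

The returned cartons on the worktop look alike, but some are full and some are short-filled: raise one end of a carton a little, its other end staying down, and feel its weight. Put every full carton into the grey tote and leave the short ones lying on the worktop where they are. Once all full cartons are in, shut the tote's lid, then push the sealing pedal beside it fully down to its stop once and let it come up again; leave the other things on the worktop alone.

Things in the scene. Friction and masses are not known exactly. Their poses are not given: they have to be found in the camera images.
- carton_a: closed carton 40 x 80 x 30 mm (body x, y, z), white with a maroon and orange print, like all the others; origin at the centre of its underside, long side along its own y. It lies flat on the worktop. Full ones weigh about 360 g, short ones about 50 g (each up to 20 % off); weight spread evenly. May be absent
- carton_b: closed carton 40 x 80 x 30 mm (body x, y, z), white with a maroon and orange print, like all the others; origin at the centre of its underside, long side along its own y. It lies flat on the worktop. Full ones weigh about 360 g, short ones about 50 g (each up to 20 % off); weight spread evenly. May be absent
- carton_c: closed carton 40 x 80 x 30 mm (body x, y, z), white with a maroon and orange print, like all the others; origin at the centre of its underside, long side along its own y. It lies flat on the worktop. Full ones weigh about 360 g, short ones about 50 g (each up to 20 % off); weight spread evenly. May be absent
- carton_d: closed carton 40 x 80 x 30 mm (body x, y, z), white with a maroon and orange print, like all the others; origin at the centre of its underside, long side along its own y. It lies flat on the worktop. Full ones weigh about 360 g, short ones about 50 g (each up to 20 % off); weight spread evenly. May be absent
- carton_e: closed carton 40 x 80 x 30 mm (body x, y, z), white with a maroon and orange print, like all the others; origin at the centre of its underside, long side along its own y. It lies flat on the worktop. Full ones weigh about 360 g, short ones about 50 g (each up to 20 % off); weight spread evenly. May be absent
- carton_f: closed carton 40 x 80 x 30 mm (body x, y, z), white with a maroon and orange print, like all the others; origin at the centre of its underside, long side along its own y. It lies flat on the worktop. Full ones weigh about 360 g, short ones about 50 g (each up to 20 % off); weight spread evenly. May be absent
- tote: grey plastic tote fixed to the worktop, 135 x 255 x 65 mm outside (its x, y, z), walls and floor 5 mm; origin at the centre of its underside, its +x side (hinge side) away from the robot. Room for three cartons side by side, long sides along its x
- lid (a joint): angle of the tote's blue lid, a 135 x 255 x 6 mm panel with a small tab at its front edge, hinged along the tote's upper +x edge: 0 = shut flat on the rim, at the start about 1.7 to 1.85 (standing open, leaning slightly away from the robot). A stiff hinge (0.12 N m) that stays where it is left: push it over from behind and down onto the rim; takes 1 to 3 N at the free edge
- lid_hinge (a point): point on the lid's hinge line, middle of the tote's length, at x = +67.5 mm of the tote and 65.5 mm above the worktop; axes as the lid's, its x-axis away from the free edge
- lid_front (a point): middle of the lid's free edge, on its outer face (the upper one when shut), 135 mm from the hinge line
- pedal (a joint): angle of the sealing pedal: 0 = up, 0.30 rad = fully down at its stop; a spring lifts it again. The pad takes about 2.5 N to start and 6 N at the stop
- pedal_pad (a point): point on the top of the pedal's black rubber pad where it is pushed, 70 mm from its hinge. The pedal is a steel plate 92 x 50 mm on the tote's left (+y) side; its free end points to the robot (tote's -x) and its hinge line, at the far end, runs along the tote's y; the pad stands 44 mm above the worktop, sinking about 21 mm to the stop. A red-headed sealing pin beside the lid moves down with it
- tape_roll: roll of brown tape lying flat, 93 mm across, 48 mm high, origin under its centre; bystander
- amber_bottle: brown tablet bottle with black cap, 50 mm across, 85 mm high, origin under its centre; bystander
- stapler: red stapler, 131 x 32 x 40 mm, origin under its centre; bystander
There are look-alikes about, which are no part of the job. Leave any turquoise look-alike of the carton_d alone.

How it is judged:
On the way, in this order (a step that is already met when the one before it is completed fails the run):
1. one end of some carton is raised a little, the other end still down (((angle between carton_a's own z axis and vertical between 0.04 and 0.7 rad and height (world z) of carton_a below 0.03 m) or (angle between carton_b's own z axis and vertical between 0.04 and 0.7 rad and height (world z) of carton_b below 0.03 m) or (angle between carton_c's own z axis and vertical between 0.04 and 0.7 rad and height (world z) of carton_c below 0.03 m) or (angle between carton_d's own z axis and vertical between 0.04 and 0.7 rad and height (world z) of carton_d below 0.03 m) or (angle between carton_e's own z axis and vertical between 0.04 and 0.7 rad and height (world z) of carton_e below 0.03 m) or (angle between carton_f's own z axis and vertical between 0.04 and 0.7 rad and height (world z) of carton_f below 0.03 m))), for 0.1 s.
2. every full carton lies in the open tote, the short ones where they lay (((x of carton_a in the frame of tote between -0.066 and 0.066 m and y of carton_a in the frame of tote between -0.126 and 0.126 m and z of carton_a in the frame of tote between 0 and 0.05 m and contact force between carton_a and anything else above 1.8 N) or (height (world z) of carton_a between -0.01 and 0.012 m and distance of carton_a from where it was at the start of the episode below 0.08 m and contact force between carton_a and anything else below 1.2 N)) and ((x of carton_b in the frame of tote between -0.066 and 0.066 m and y of carton_b in the frame of tote between -0.126 and 0.126 m and z of carton_b in the frame of tote between 0 and 0.05 m and contact force between carton_b and anything else above 1.8 N) or (height (world z) of carton_b between -0.01 and 0.012 m and distance of carton_b from where it was at the start of the episode below 0.08 m and contact force between carton_b and anything else below 1.2 N)) and ((x of carton_c in the frame of tote between -0.066 and 0.066 m and y of carton_c in the frame of tote between -0.126 and 0.126 m and z of carton_c in the frame of tote between 0 and 0.05 m and contact force between carton_c and anything else above 1.8 N) or (height (world z) of carton_c between -0.01 and 0.012 m and distance of carton_c from where it was at the start of the episode below 0.08 m and contact force between carton_c and anything else below 1.2 N)) and ((x of carton_d in the frame of tote between -0.066 and 0.066 m and y of carton_d in the frame of tote between -0.126 and 0.126 m and z of carton_d in the frame of tote between 0 and 0.05 m and contact force between carton_d and anything else above 1.8 N) or (height (world z) of carton_d between -0.01 and 0.012 m and distance of carton_d from where it was at the start of the episode below 0.08 m and contact force between carton_d and anything else below 1.2 N)) and ((x of carton_e in the frame of tote between -0.066 and 0.066 m and y of carton_e in the frame of tote between -0.126 and 0.126 m and z of carton_e in the frame of tote between 0 and 0.05 m and contact force between carton_e and anything else above 1.8 N) or (height (world z) of carton_e between -0.01 and 0.012 m and distance of carton_e from where it was at the start of the episode below 0.08 m and contact force between carton_e and anything else below 1.2 N)) and ((x of carton_f in the frame of tote between -0.066 and 0.066 m and y of carton_f in the frame of tote between -0.126 and 0.126 m and z of carton_f in the frame of tote between 0 and 0.05 m and contact force between carton_f and anything else above 1.8 N) or (height (world z) of carton_f between -0.01 and 0.012 m and distance of carton_f from where it was at the start of the episode below 0.08 m and contact force between carton_f and anything else below 1.2 N)) and value of joint lid above 1 rad), for 0.2 s.
3. the lid is shut over them (((x of carton_a in the frame of tote between -0.066 and 0.066 m and y of carton_a in the frame of tote between -0.126 and 0.126 m and z of carton_a in the frame of tote between 0 and 0.05 m and contact force between carton_a and anything else above 1.8 N) or (height (world z) of carton_a between -0.01 and 0.012 m and distance of carton_a from where it was at the start of the episode below 0.08 m and contact force between carton_a and anything else below 1.2 N)) and ((x of carton_b in the frame of tote between -0.066 and 0.066 m and y of carton_b in the frame of tote between -0.126 and 0.126 m and z of carton_b in the frame of tote between 0 and 0.05 m and contact force between carton_b and anything else above 1.8 N) or (height (world z) of carton_b between -0.01 and 0.012 m and distance of carton_b from where it was at the start of the episode below 0.08 m and contact force between carton_b and anything else below 1.2 N)) and ((x of carton_c in the frame of tote between -0.066 and 0.066 m and y of carton_c in the frame of tote between -0.126 and 0.126 m and z of carton_c in the frame of tote between 0 and 0.05 m and contact force between carton_c and anything else above 1.8 N) or (height (world z) of carton_c between -0.01 and 0.012 m and distance of carton_c from where it was at the start of the episode below 0.08 m and contact force between carton_c and anything else below 1.2 N)) and ((x of carton_d in the frame of tote between -0.066 and 0.066 m and y of carton_d in the frame of tote between -0.126 and 0.126 m and z of carton_d in the frame of tote between 0 and 0.05 m and contact force between carton_d and anything else above 1.8 N) or (height (world z) of carton_d between -0.01 and 0.012 m and distance of carton_d from where it was at the start of the episode below 0.08 m and contact force between carton_d and anything else below 1.2 N)) and ((x of carton_e in the frame of tote between -0.066 and 0.066 m and y of carton_e in the frame of tote between -0.126 and 0.126 m and z of carton_e in the frame of tote between 0 and 0.05 m and contact force between carton_e and anything else above 1.8 N) or (height (world z) of carton_e between -0.01 and 0.012 m and distance of carton_e from where it was at the start of the episode below 0.08 m and contact force between carton_e and anything else below 1.2 N)) and ((x of carton_f in the frame of tote between -0.066 and 0.066 m and y of carton_f in the frame of tote between -0.126 and 0.126 m and z of carton_f in the frame of tote between 0 and 0.05 m and contact force between carton_f and anything else above 1.8 N) or (height (world z) of carton_f between -0.01 and 0.012 m and distance of carton_f from where it was at the start of the episode below 0.08 m and contact force between carton_f and anything else below 1.2 N)) and value of joint lid below 0.06 rad), for 0.2 s.
4. with the lid shut, the pedal is pushed down to its stop (value of joint pedal above 0.27 rad and value of joint lid below 0.06 rad), for 0.2 s.
At the end, for the whole second after the job is handed in: every full carton lies inside the tote, every short carton still lies on the worktop within 8 cm of where it was at first (full and short told apart by the weight each rests with), the lid is shut (under 0.06 rad), the pedal has come up again (under 0.05 rad) and all cartons are at rest (all of step 3 and value of joint pedal below 0.05 rad and linear speed of each of carton_a, carton_b, carton_c, carton_d, carton_e, carton_f below 0.02 m/s); the robot touches nothing.
It fails at once if the pedal was pushed down while the lid stood open (value of joint pedal above 0.2 rad and value of joint lid above 0.3 rad).
It fails at once if a bystander was moved more than 3 cm (distance of any of tape_roll, amber_bottle, stapler from where it was at the start of the episode above 0.03 m).
Of carton_a, carton_b, carton_c, carton_d, carton_e, carton_f only 4 to 6 are there at a start; the rules pass over those that are not, and their reading is None.
At some moment in a run one of carton_a, carton_b, carton_c, carton_d, carton_e, carton_f may be knocked a few centimetres aside while the robot is not near it.
Once in a run the grip may slacken for a moment while it holds something.
It also fails if it takes over 210 s, if anything falls off the work surface, if the arm or the gripper's body presses on something with over 40 N, if the wrist force passes 120 N, or if a joint passes its speed limit or range.

ROBOT

A 6-joint arm with a two-finger parallel gripper is mounted at the origin on a cart in front of the work surface, level with it; the furniture and walls round the work are solid. World frame = base frame: x ahead of the robot, y to its left, z up, the work surface at z = 0. Lengths are in m, angles in rad, forces in N, time in s.
With the tool pointing down it reaches from about 0.375 to 0.975 m from the base axis. Payload 3.8 kg.
Tool frame: the origin (TCP) lies at the very end of the fingers, on their centre line; the grasp point (between the pads) lies 19 mm behind it; z points along the fingers, y is the direction in which the jaws open and shut (so a half turn about z gives the same grasp; the last joint's range is limited). The gripper opens to 85 mm and grips with 20 to 120 N. Pads are 22 mm wide; open, the fingers measure 114 mm over their backs; the gripper's body (76 mm by 85 mm) begins 54 mm behind the grasp point. The pads swing forward as they close: fully open they stand 13 mm farther back than shut.
Start: joints at [-1.308, 0.264, 1.604, -0, 1.274, -0.037], TCP at [0.199, -0.645, 0.231] pointing down, gripper open.
Joint ranges: [-2.63, 2.63], [-0.94, 2.18], [0.31, 2.57], [-1.31, 4.45], [0, 2.66], [-2.55, 2.55]. Speed limits (rad/s): [2.57, 2.57, 3.14, 3.14, 3.14, 3.14].

INTERFACE

Orientations are given as a rotation vector (axis times angle).
In Python, from workcell import read_state, read_camera, camera_info, finish_job gives the robot as it stands. The module is installed in compiled form; this text tells all that it offers.
- The arm moves only by the tool play_rows, never from a script. Its argument "motion" is a list of rows, each a list of 5 numbers: the shift along the tool's x, y, z in units of 1000 mm (1.0 is 1000 mm), then the turn about the tool's z in units of 2 pi rad (1.0 is 2 pi rad), then the finger opening in mm, from 0 to 85.4. A call has 1 to 5 rows; each row shifts and turns the commanded pose from where the row before left it, along the tool's axes as they then stand; what a row does not reach is not made up. A row lasts 1/8 s, in which the tool goes at most 62.5 mm and 10.7 degrees, less where a joint would pass 70% of its speed; a pose out of reach is approached as far as the arm can. A call with a number of a shift or a turn outside -1 to 1 is refused whole. A call with a gripper value outside its range is refused whole. The fingers move at their own pace and stop on an object; "squeeze" is the grip in N (left out, the last holds). Time passes only in rows, so rows that do not move let the fingers close. It gives the time, the measured TCP pose, the force and the opening at its end, in the units of the state.
- read_state(): the state, without advancing time (a new reading comes with each control period).
- read_camera(name): name is "scene" or "top" or "wrist"; returns the picture (384x512x3 uint8, red, green, blue); there is no depth.
- camera_info(name): a dict with "intrinsics" (3x3 intrinsics, pixels), "pose" (4x4, takes a point from camera to world coordinates). Camera axes: x right, y down, z forward; pixel columns grow to the right and rows downward; lengths in m; the calibration is good to about 2 mm. A picture is of the moment at which its call begins: read the wrist's pose just before it. camera_info takes no time and is no camera call; for the wrist camera it gives the pose at the moment of the call.
- finish_job(): hands the job in, once; it reports no verdict.
The state is a dict: "time": time; "q": joint angles; "joint_vel": joint speeds; "joint_torque": joint torques, N m; "tool_pos": TCP position; "tcp_rot": TCP orientation; "wrist_force": force on the tool from outside, world axes, zero at the start; "torque": the same for the moment, N m; "width": opening from 0.0 (shut) to 1.0 (fully open).
Only numpy, scipy, OpenCV 4.12 (cv2) and the standard library are available. Lean on these libraries where they do the work, as an engineer would, in place of code of your own. Each camera call takes 0.05 s, during which the arm holds its last target. There are 200 camera calls.

## Working session

There is one attempt and no reset: what is moved stays moved. The work goes in short steps, Python scripts to look and compute and a tool call to move; the robot and the scene stay as the last step left them, time stands still between calls to the robot, and variables do not carry over. Pictures are saved under pics/ and viewed, about 12 in all and at most 16, crops included, and the job is handed in when it is done.

Besides the shell and the picture viewer there is one more tool, called as name([rows], argument=value, ...), one row to a line, values as JSON. play_rows: Moves the arm, as the interface text tells. Shifts and turns lie within -1 to 1; 1 stands for 1000 mm of shift or 2 pi rad of turn. Its arguments: {"type":"object","properties":{"motion":{"type":"array","items":{"type":"array","items":{"type":"number"}}},"squeeze":{"type":"number"}},"required":["motion"]}

```bash
mkdir -p pics; python3 - <<'E'
from workcell import *
import cv2
s=read_state();print({k:s[k] for k in('time','tool_pos','tcp_rot','wrist_force','width')})
for n in("scene","top"):
    im=read_camera(n);cv2.imwrite(f"pics/{n}0.png",im[:,:,::-1]);c=camera_info(n);print(n,c)
E
```

```text
{'time': 0.0, 'tool_pos': array([ 0.19915015, -0.64419248,  0.22998722]), 'tcp_rot': array([-3.10423100e+00, -4.68862540e-01,  4.10364541e-04]), 'wrist_force': array([ 0.65672599,  0.18174514, -0.26853101]), 'width': 1.000879711875451}
scene {'intrinsics': array([[349.97755359,   0.        , 258.33741195],
       [  0.        , 349.97755359, 179.37841773],
       [  0.        ,   0.        ,   1.        ]]), 'pose': array([[-0.79264136, -0.29322191,  0.53454708,  0.07735587],
       [-0.60947801,  0.35806089, -0.70733935,  0.64540267],
       [ 0.01600699, -0.88646112, -0.46252618,  0.4891188 ],
       [ 0.        ,  0.        ,  0.        ,  1.        ]])}
top {'intrinsics': array([[487.85565556,   0.        , 253.22431522],
       [  0.        , 487.85565556, 195.21028097],
       [  0.        ,   0.        ,   1.        ]]), 'pose': array([[-0.02626735, -0.99281496,  0.11674112,  0.39016247],
       [-0.99945158,  0.02843784,  0.01696544, -0.01801491],
       [-0.02016341, -0.11623146, -0.99301746,  1.41633563],
       [ 0.        ,  0.        ,  0.        ,  1.        ]])}
```

View pics/top0.png

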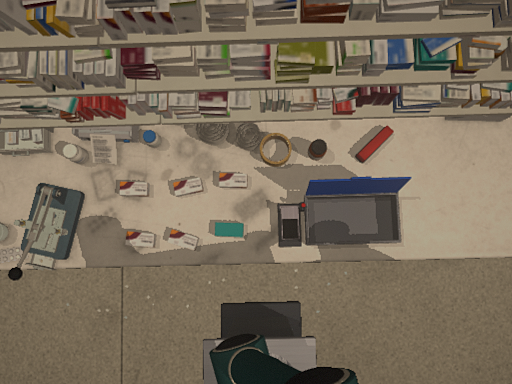

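View pics/scene0.png

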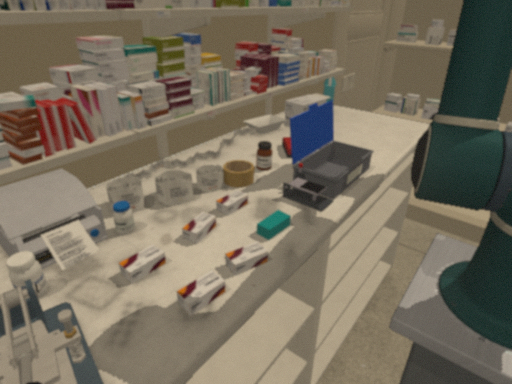

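Cartons, in the top view: (131,188), (186,185), (233,180), (140,239) and (181,238). The turquoise look-alike is at (229,230), and the small white things at left, (103,150) and (70,150), are clutter. The tote is at (352,217), the pedal at (290,225), the lid at (357,187). The bystanders are the tape (275,149), bottle (317,149) and stapler (374,144).

```bash
cat > h.py <<'E'
import numpy as np,cv2
from workcell import *
from scipy.spatial.transform import Rotation as R
def ray(n,uv,z,info=None):
    c=info or camera_info(n);K=c['intrinsics'];T=c['pose']
    uv=np.atleast_2d(np.array(uv,float));d=np.c_[uv,np.ones(len(uv))]@np.linalg.inv(K).T@T[:3,:3].T
    o=T[:3,3];return o+d*((z-o[2])/d[:,2])[:,None]
def proj(n,P,info=None):
    c=info or camera_info(n);T=np.linalg.inv(c['pose']);p=(np.atleast_2d(P)@T[:3,:3].T+T[:3,3])@c['intrinsics'].T
    return p[:,:2]/p[:,2:]
def st():
    s=read_state();Rm=R.from_rotvec(s['tcp_rot']).as_matrix()
    print('t',round(s['time'],2),'p',s['tool_pos'].round(4),'x',Rm[:,0].round(3),'y',Rm[:,1].round(3),'z',Rm[:,2].round(3),'F',s['wrist_force'].round(2),'M',s['torque'].round(2),'w',round(s['width'],3));return s,Rm
E
python3 - <<'E'
from h import *
im=cv2.imread('pics/top0.png')
for n,uv in dict(B=(131,188),C=(186,185),D=(233,180),E=(140,239),F=(181,238),turq=(229,230)).items(): print(n,ray('top',uv,.03)[0].round(3))
print('tote rim corners',ray('top',[(306,244),(398,243),(397,195),(307,193)],.065).round(3))
print('pedal pad',ray('top',[(290,228)],.044).round(3))
print('byst',ray('top',[(275,149),(317,149),(374,144)],.04).round(3))
print('edges',ray('top',[(50,266),(50,122),(400,262),(400,118)],0).round(3))
a=cv2.resize(im[165:265,100:300],None,fx=4,fy=4,interpolation=cv2.INTER_CUBIC);cv2.imwrite('pics/c1.png',a)
st();print(camera_info('wrist')['pose'].round(3),camera_info('wrist')['intrinsics'])
E
```

```text
B [0.584 0.357 0.03 ]
C [0.588 0.198 0.03 ]
D [0.599 0.063 0.03 ]
E [0.437 0.331 0.03 ]
F [0.437 0.214 0.03 ]
turq [0.456 0.077 0.03 ]
tote rim corners [[ 0.41  -0.137  0.065]
 [ 0.406 -0.388  0.065]
 [ 0.538 -0.394  0.065]
 [ 0.551 -0.145  0.065]]
pedal pad [[ 0.456 -0.095  0.044]]
byst [[ 0.684 -0.06   0.04 ]
 [ 0.68  -0.181  0.04 ]
 [ 0.69  -0.344  0.04 ]]
edges [[ 0.367  0.601  0.   ]
 [ 0.795  0.61   0.   ]
 [ 0.352 -0.408  0.   ]
 [ 0.774 -0.434  0.   ]]
t 0.1 p [ 0.1992 -0.6442  0.2301] x [0.955 0.295 0.   ] y [ 0.295 -0.955 -0.002] z [-0.     0.002 -1.   ] F [0.56 0.76 0.24] M [ 0.   -0.05  0.02] w 0.998
[[ 0.296 -0.915 -0.273  0.268]
 [-0.955 -0.284 -0.082 -0.622]
 [-0.002  0.285 -0.958  0.372]
 [ 0.     0.     0.     1.   ]] [[302.26178545   0.         258.71847445]
 [  0.         302.26178545 193.67433614]
 [  0.           0.           1.        ]]
```

View pics/c1.png

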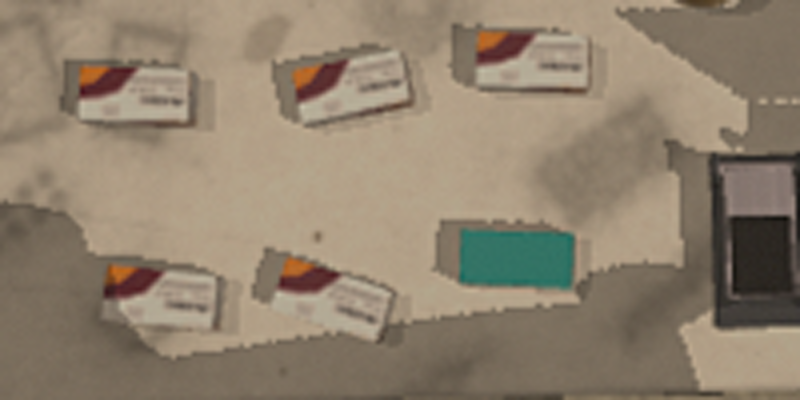

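The close crop confirms five white maroon/orange cartons. The turquoise one stays out of it. Next I'll compute poses and the first move.

```bash
cat >> h.py <<'E'
def wrap(a): return (a+np.pi)%(2*np.pi)-np.pi
def plan(wps,p=None,a=None,step=.06):
    """wps: (x,y,z,angle of tool x,opening); prints rows"""
    s=read_state();Rm=R.from_rotvec(s['tcp_rot']).as_matrix()
    p=s['tool_pos'] if p is None else np.array(p);a=np.arctan2(Rm[1,0],Rm[0,0]) if a is None else a
    for x,y,z,b,o in wps:
        t=np.array([x,y,z]);da=b-a
        n=int(max(np.ceil(np.linalg.norm(t-p)/step),np.ceil(abs(da)/.18),1))
        for i in range(n):
            d=(t-p)/n;c,sn=np.cos(a),np.sin(a)
            print([round(c*d[0]+sn*d[1],4),round(sn*d[0]-c*d[1],4),round(-d[2],4),round(-da/n/2/np.pi,4),o],end=', ');a+=da/n
        p=t;print()
E
python3 - <<'E'
from h import *
Q=dict(B=[(80,66),(190,69),(190,124),(77,121)],C=[(291,70),(403,48),(412,100),(303,125)],D=[(478,30),(590,35),(587,90),(476,86)],E=[(107,265),(222,272),(217,330),(103,314)],F=[(285,256),(392,290),(380,340),(273,303)])
o={}
for n,q in Q.items():
    P=ray('top',np.array(q)/4+[100-.375,165-.375],.03);c=P.mean(0);d=(P[0]+P[3]-P[1]-P[2])/2
    a=np.arctan2(d[1],d[0]);o[n]=(c[0],c[1],a);print(n,c.round(3),'ang',round(a,3),'L',round(np.linalg.norm(d),3))
import json;json.dump(o,open('cart.json','w'))
x,y,a=o['D'];u=np.array([np.cos(a),np.sin(a)])
g=np.array([x,y])+.034*u;print(g)
plan([(g[0],g[1],.2,a,70),(g[0],g[1],.06,a,70)])
E
```

```text
B [0.583 0.351 0.03 ] ang 1.515 L 0.081
C [0.585 0.193 0.03 ] ang 1.753 L 0.081
D [0.6   0.063 0.03 ] ang 1.501 L 0.08
E [0.439 0.331 0.03 ] ang 1.445 L 0.082
F [0.434 0.209 0.03 ] ang 1.227 L 0.081
[0.60215164 0.09710151]
[np.float64(0.0403), np.float64(-0.0393), np.float64(0.002), np.float64(-0.0127), 70], [np.float64(0.0433), np.float64(-0.0359), np.float64(0.002), np.float64(-0.0127), 70], [np.float64(0.046), np.float64(-0.0324), np.float64(0.002), np.float64(-0.0127), 70], [np.float64(0.0485), np.float64(-0.0286), np.float64(0.002), np.float64(-0.0127), 70], [np.float64(0.0506), np.float64(-0.0246), np.float64(0.002), np.float64(-0.0127), 70], [np.float64(0.0524), np.float64(-0.0205), np.float64(0.002), np.float64(-0.0127), 70], [np.float64(0.0539), np.float64(-0.0162), np.float64(0.002), np.float64(-0.0127), 70], [np.float64(0.055), np.float64(-0.0119), np.float64(0.002), np.float64(-0.0127), 70], [np.float64(0.0558), np.float64(-0.0074), np.float64(0.002), np.float64(-0.0127), 70], [np.float64(0.0562), np.float64(-0.003), np.float64(0.002), np.float64(-0.0127), 70], [np.float64(0.0562), np.float64(0.0015), np.float64(0.002), np.float64(-0.0127), 70], [np.float64(0.0559), np.float64(0.006), np.float64(0.002), np.float64(-0.0127), 70], [np.float64(0.0553), np.float64(0.0105), np.float64(0.002), np.float64(-0.0127), 70], [np.float64(0.0542), np.float64(0.0149), np.float64(0.002), np.float64(-0.0127), 70], [np.float64(0.0529), np.float64(0.0192), np.float64(0.002), np.float64(-0.0127), 70], 
[np.float64(0.0), np.float64(0.0), np.float64(0.0467), np.float64(-0.0), 70], [np.float64(0.0), np.float64(0.0), np.float64(0.0467), np.float64(-0.0), 70], [np.float64(0.0), np.float64(0.0), np.float64(0.0467), np.float64(-0.0), 70],
```

play_rows([
  [0.04,-0.039,0.002,-0.0127,70],
  [0.043,-0.036,0.002,-0.0127,70],
  [0.046,-0.032,0.002,-0.0127,70],
  [0.0485,-0.0286,0.002,-0.0127,70],
  [0.0506,-0.0246,0.002,-0.0127,70],
], squeeze=25)

```text
time: 0.72
tool_pos: [0.334, -0.3966, 0.2207]
tcp_rot: [-2.95, -1.079, -0.0]
wrist_force: [0.6, 0.1, -0.4]
width: 0.821
```

play_rows([
  [0.0524,-0.0205,0.002,-0.0127,70],
  [0.054,-0.0162,0.002,-0.0127,70],
  [0.055,-0.012,0.002,-0.0127,70],
  [0.0558,-0.0074,0.002,-0.0127,70],
  [0.0562,-0.003,0.002,-0.0127,70],
])

```text
time: 1.35
tool_pos: [0.4687, -0.1496, 0.211]
tcp_rot: [-2.678, -1.642, 0.0]
wrist_force: [0.1, -0.9, 0.4]
width: 0.818
```

play_rows([
  [0.0562,0.0015,0.002,-0.0127,70],
  [0.056,0.006,0.002,-0.0127,70],
  [0.0553,0.0105,0.002,-0.0127,70],
  [0.0542,0.015,0.002,-0.0127,70],
  [0.053,0.019,0.002,-0.0127,70],
])

```text
time: 1.98
tool_pos: [0.6038, 0.0972, 0.2007]
tcp_rot: [-2.299, -2.141, 0.001]
wrist_force: [0.3, -0.8, 0.7]
width: 0.818
```

```bash
sed -i 's/round(\(c\*d\[0\]+sn\*d\[1\]\),4),round(\(sn\*d\[0\]-c\*d\[1\]\),4)/float((\1).round(4)),float((\2).round(4))/;s/round(-d\[2\],4),round(-da\/n\/2\/np.pi,4)/float(round(-d[2],4)),float(round(-da\/n\/2\/np.pi,4))/' h.py; python3 - <<'E'
from h import *
import json
st();x,y,a=json.load(open('cart.json'))['D'];g=np.array([x,y])+.034*np.array([np.cos(a),np.sin(a)])
plan([(g[0],g[1],.06,a,70)])
im=read_camera('wrist');cv2.imwrite('pics/w1.png',im[:,:,::-1])
E
```

```text
t 1.98 p [0.6038 0.0972 0.2007] x [ 0.071  0.997 -0.   ] y [ 0.997 -0.071 -0.001] z [-0.001 -0.    -1.   ] F [ 0.3  -0.77  0.72] M [-0.01 -0.03 -0.01] w 0.818
[-0.0001, -0.0005, 0.0469, -0.0001, 70], [-0.0001, -0.0005, 0.0469, -0.0001, 70], [-0.0001, -0.0005, 0.0469, -0.0001, 70],
```

View pics/w1.png

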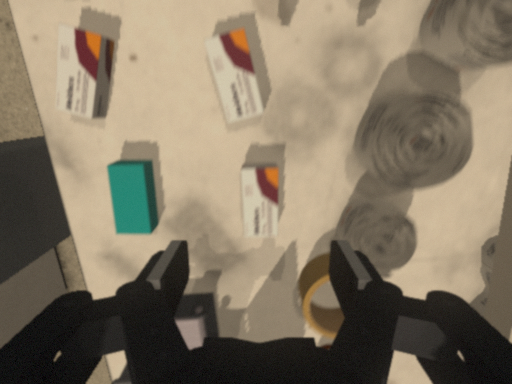

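The wrist view shows carton D at about (262,202) between the fingers, with the turquoise one at (133,197). Descending to D's +y end.

play_rows([
  [0,0,0.05,0,70],
  [0,0,0.05,0,70],
  [0,0,0.05,0,70],
  [0,0,0.038,0,70],
  [0,0,0,0,70],
])

```text
time: 2.65
tool_pos: [0.599, 0.0948, 0.009]
tcp_rot: [-2.298, -2.134, 0.012]
wrist_force: [-0.5, 0.5, 0.2]
width: 0.819
```

play_rows([
  [0,0,0,0,30],
  [0,0,0,0,30],
  [0,0,0,0,30],
  [0,0,0,0,30],
])

```text
time: 3.15
tool_pos: [0.6057, 0.0957, 0.016]
tcp_rot: [2.3, 2.136, 0.006]
wrist_force: [0.1, 0.1, 7.9]
width: 0.458
```

play_rows([
  [0,0,-0.006,0,30],
  [0,0,-0.006,0,30],
  [0,0,0,0,30],
  [0,0,0,0,30],
  [0,0,0,0,30],
])

```text
time: 3.78
tool_pos: [0.6031, 0.0954, 0.0249]
tcp_rot: [-2.302, -2.137, 0.001]
wrist_force: [-0.4, 0.3, -0.6]
width: 0.46
```

```bash
python3 - <<'E'
from h import *
st();a=read_camera('scene');b=read_camera('wrist');st();st()
cv2.imwrite('pics/l1.png',np.hstack([cv2.resize(a[160:300,120:320],(400,280)),cv2.resize(b,(373,280))])[:,:,::-1])
E
```

```text
t 3.77 p [0.6031 0.0954 0.0249] x [ 0.074  0.997 -0.   ] y [ 0.997 -0.074 -0.001] z [-0.001 -0.    -1.   ] F [-0.4   0.3  -0.57] M [ 0.05 -0.06 -0.01] w 0.46
t 3.88 p [0.6031 0.0954 0.0249] x [ 0.074  0.997 -0.   ] y [ 0.997 -0.074 -0.001] z [-0.001 -0.    -1.   ] F [ 0.32 -0.26 -1.01] M [-0.06  0.06  0.03] w 0.458
t 3.88 p [0.6031 0.0954 0.0249] x [ 0.074  0.997 -0.   ] y [ 0.997 -0.074 -0.001] z [-0.001 -0.    -1.   ] F [ 0.32 -0.26 -1.01] M [-0.06  0.06  0.03] w 0.458
```

View pics/l1.png

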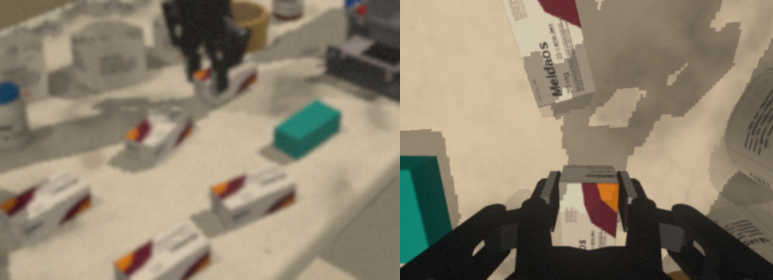

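play_rows([
  [0,0,-0.015,0,30],
  [0,0,-0.015,0,30],
  [0,0,-0.015,0,30],
  [0,0,-0.015,0,30],
  [0,0,0,0,30],
])

```text
time: 4.5
tool_pos: [0.6051, 0.0956, 0.0878]
tcp_rot: [2.3, 2.136, 0.005]
wrist_force: [0.3, 0.1, 0.3]
width: 0.455
```

play_rows([
  [0,0,0,0,30],
  [0,0,0,0,30],
])

```text
time: 4.75
tool_pos: [0.6027, 0.0953, 0.0844]
tcp_rot: [-2.301, -2.137, 0.002]
wrist_force: [-0.6, -0.5, -0.8]
width: 0.455
```

```bash
cat >> h.py <<'E'
def fz(n=4):
    v=[read_state()['wrist_force'][2]]
    for i in range(n): im=read_camera('scene');v.append(read_state()['wrist_force'][2])
    print('Fz',np.round(v,2),'mean',np.mean(v).round(2));return im
E
python3 - <<'E'
from h import *
st();a=fz();b=read_camera('wrist')
cv2.imwrite('pics/l2.png',np.hstack([cv2.resize(a[160:300,120:320],(400,280)),cv2.resize(b,(373,280))])[:,:,::-1])
E
```

```text
t 4.75 p [0.6027 0.0953 0.0844] x [ 0.074  0.997 -0.   ] y [ 0.997 -0.074 -0.002] z [-0.002 -0.    -1.   ] F [-0.59 -0.51 -0.78] M [ 0.01 -0.   -0.03] w 0.455
Fz [-0.78 -0.48 -0.34 -0.39 -1.13] mean -0.62
```

View pics/l2.png

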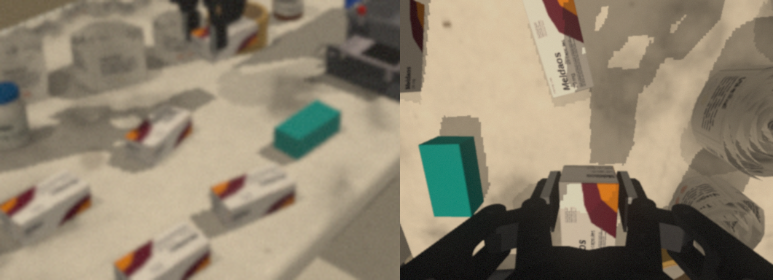

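D stays rigid in the grip, fully lifted, at 0.6 N, so D is short. I'll put it back and move to C.

play_rows([
  [0,0,0.02,0,30],
  [0,0,0.02,0,30],
  [0,0,0.02,0,30],
  [0,0,0.012,0,30],
  [0,0,0,0,30],
])

```text
time: 5.62
tool_pos: [0.6028, 0.0956, 0.0126]
tcp_rot: [-2.301, -2.137, 0.002]
wrist_force: [-1.1, 1.2, 2.8]
width: 0.456
```

play_rows([
  [0,0,0,0,70],
  [0,0,0,0,70],
  [0,0,0,0,70],
  [0,0,-0.05,0,70],
  [0,0,-0.05,0,70],
])

```text
time: 6.25
tool_pos: [0.6025, 0.0953, 0.1132]
tcp_rot: [-2.301, -2.137, 0.003]
wrist_force: [0.1, 0.6, -0.0]
width: 0.819
```

```bash
python3 - <<'E'
from h import *
import json
st()
def ends(n,k=.034):
    x,y,a=json.load(open('cart.json'))[n];return x+k*np.cos(a),y+k*np.sin(a),a
p=None;a0=None
pp=None
for n in 'CBEF':
    x,y,a=ends(n)
    print(n);plan([(x,y,.11,a,70)],pp,a0);pp=(x,y,.11);a0=a
E
```

```text
t 6.25 p [0.6025 0.0953 0.1132] x [ 0.074  0.997 -0.   ] y [ 0.997 -0.074 -0.002] z [-0.002 -0.    -1.   ] F [ 0.14  0.63 -0.05] M [ 0.08 -0.05 -0.01] w 0.819
C
[0.0432, -0.0111, 0.0011, -0.0136, 70], [0.0439, -0.0074, 0.0011, -0.0136, 70], [0.0444, -0.0036, 0.0011, -0.0136, 70], 
B
[0.0514, 0.0115, -0.0, 0.0126, 70], [0.0522, 0.0074, -0.0, 0.0126, 70], [0.0526, 0.0032, -0.0, 0.0126, 70], 
E
[-0.0095, -0.0469, -0.0, 0.0037, 70], [-0.0106, -0.0466, -0.0, 0.0037, 70], [-0.0117, -0.0464, -0.0, 0.0037, 70], 
F
[-0.0406, 0.006, -0.0, 0.0115, 70], [-0.0401, 0.0089, -0.0, 0.0115, 70], [-0.0393, 0.0118, -0.0, 0.0115, 70],
```

play_rows([
  [0.0432,-0.011,0.001,-0.0136,70],
  [0.044,-0.0074,0.001,-0.0136,70],
  [0.0444,-0.0036,0.001,-0.0136,70],
  [0,0,0.045,0,70],
  [0,0,0.05,0,70],
])

```text
time: 6.88
tool_pos: [0.5812, 0.2286, 0.0158]
tcp_rot: [2.007, 2.414, 0.006]
wrist_force: [0.1, -0.3, -0.4]
width: 0.819
```

play_rows([
  [0,0,0,0,70],
  [0,0,0,0,30],
  [0,0,0,0,30],
  [0,0,0,0,30],
  [0,0,0,0,30],
])

```text
time: 7.5
tool_pos: [0.582, 0.2277, 0.0183]
tcp_rot: [2.009, 2.412, 0.006]
wrist_force: [-0.5, 0.4, 6.8]
width: 0.459
```

play_rows([
  [0,0,-0.006,0,30],
  [0,0,-0.006,0,30],
  [0,0,0,0,30],
  [0,0,0,0,30],
  [0,0,0,0,30],
])

```text
time: 8.12
tool_pos: [0.5795, 0.227, 0.0268]
tcp_rot: [-2.01, -2.414, 0.001]
wrist_force: [-0.5, -0.5, -3.9]
width: 0.45
```

```bash
python3 - <<'E'
from h import *
st();fz(4)
E
```

```text
t 8.12 p [0.5795 0.227  0.0268] x [-0.181  0.983 -0.   ] y [ 0.983  0.181 -0.001] z [-0.001 -0.    -1.   ] F [-0.53 -0.54 -3.92] M [ 0.1   0.05 -0.02] w 0.45
Fz [-3.92 -4.51 -3.84 -3.6  -3.22] mean -3.82
```

```bash
python3 - <<'E'
from h import *
a=read_camera('scene')
cv2.imwrite('pics/l3.png',cv2.resize(a[200:270,160:260],(800,560),interpolation=cv2.INTER_CUBIC)[:,:,::-1])
E
```

```text
(no output)
```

View pics/l3.png

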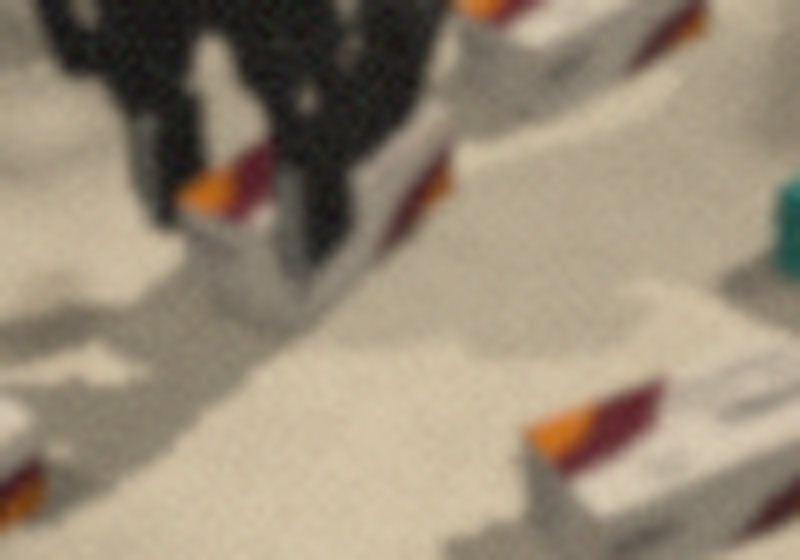

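C reads 3.8 N lifted, so it is full, but it came up nearly flat. I'll set it down and regrip only its very end with a light, shallow grip so it tilts.

play_rows([
  [0,0,0.006,0,30],
  [0,0,0.006,0,30],
  [0,0,0,0,60],
  [0,0,0,0,60],
  [0.009,0,-0.007,0,60],
], squeeze=20)

```text
time: 9.0
tool_pos: [0.5777, 0.2355, 0.0217]
tcp_rot: [-2.011, -2.413, 0.002]
wrist_force: [0.2, -0.3, 0.2]
width: 0.703
```

play_rows([
  [0,0,0,0,30],
  [0,0,0,0,30],
  [0,0,0,0,30],
  [0,0,-0.008,0,30],
  [0,0,-0.008,0,30],
])

```text
time: 9.62
tool_pos: [0.5774, 0.2353, 0.0377]
tcp_rot: [-2.01, -2.414, 0.003]
wrist_force: [0.1, -0.6, -3.1]
width: 0.449
```

play_rows([
  [0,0,0,0,30],
  [0,0,0,0,30],
  [0,0,0,0,30],
])

```text
time: 10.0
tool_pos: [0.5781, 0.236, 0.038]
tcp_rot: [-2.01, -2.414, 0.0]
wrist_force: [-0.0, 0.3, -1.6]
width: 0.449
```

```bash
python3 - <<'E'
from h import *
st();a=fz(4)
cv2.imwrite('pics/l4.png',cv2.resize(a[200:270,160:260],(800,560),interpolation=cv2.INTER_CUBIC)[:,:,::-1])
E
```

```text
t 10.0 p [0.5781 0.236  0.038 ] x [-0.181  0.983  0.   ] y [ 0.983  0.181 -0.   ] z [-0.  0. -1.] F [-0.02  0.31 -1.65] M [ 0.24 -0.04  0.03] w 0.449
Fz [-1.65 -2.82 -2.4  -2.45 -2.58] mean -2.38
```

View pics/l4.png

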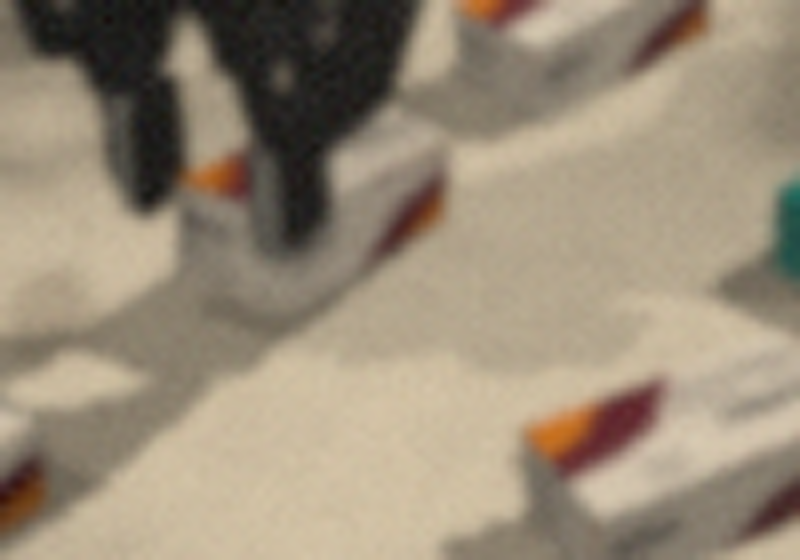

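The free end now stays down: Fz is about 2.4 N against 3.8 N lifted, and the held end is visibly raised. That is the feel test. Next I regrip C at its middle and carry it to the tote.

play_rows([
  [0,0,0.008,0,30],
  [0,0,0.008,0,30],
  [0,0,0,0,70],
  [0,0,0,0,70],
  [0,0,-0.025,0,70],
])

```text
time: 10.82
tool_pos: [0.5761, 0.2349, 0.045]
tcp_rot: [-2.008, -2.412, 0.008]
wrist_force: [-0.5, -0.2, 0.4]
width: 0.824
```

play_rows([
  [-0.043,0,0,0,70],
  [0,0,0.035,0,70],
  [0,0,0,0,30],
  [0,0,0,0,30],
  [0,0,0,0,30],
], squeeze=60)

```text
time: 11.45
tool_pos: [0.5863, 0.1941, 0.0128]
tcp_rot: [2.009, 2.415, 0.001]
wrist_force: [-0.7, 0.1, -3.5]
width: 0.45
```

play_rows([
  [0,0,0,0,30],
  [0,0,-0.05,0,30],
  [0,0,-0.05,0,30],
  [0,0,-0.05,0,30],
  [0,0,0,0,30],
])

```text
time: 12.08
tool_pos: [0.5901, 0.1951, 0.1687]
tcp_rot: [2.005, 2.41, 0.016]
wrist_force: [1.1, -0.7, -2.1]
width: 0.449
```

```bash
python3 - <<'E'
from h import *
st();plan([(.46,-.05,.165,np.pi,30),(.472,-.336,.165,np.pi,30),(.472,-.336,.022,np.pi,30)])
E
```

```text
t 12.07 p [0.5901 0.1951 0.1687] x [-0.182  0.983  0.001] y [0.983 0.182 0.012] z [ 0.011  0.003 -1.   ] F [ 1.05 -0.74 -2.06] M [ 0.01 -0.11  0.02] w 0.449
[-0.0272, -0.0216, 0.0005, -0.0276, 30], [-0.023, -0.0259, 0.0005, -0.0276, 30], [-0.0182, -0.0295, 0.0005, -0.0276, 30], [-0.0129, -0.0322, 0.0005, -0.0276, 30], [-0.0071, -0.0339, 0.0005, -0.0276, 30], [-0.0011, -0.0347, 0.0005, -0.0276, 30], [0.0049, -0.0343, 0.0005, -0.0276, 30], [0.0107, -0.033, 0.0005, -0.0276, 30], 
[-0.0024, -0.0572, -0.0, -0.0, 30], [-0.0024, -0.0572, -0.0, -0.0, 30], [-0.0024, -0.0572, -0.0, -0.0, 30], [-0.0024, -0.0572, -0.0, -0.0, 30], [-0.0024, -0.0572, -0.0, -0.0, 30], 
[0.0, 0.0, 0.0477, -0.0, 30], [0.0, 0.0, 0.0477, -0.0, 30], [0.0, 0.0, 0.0477, -0.0, 30],
```

play_rows([
  [-0.027,-0.0216,0,-0.0276,30],
  [-0.023,-0.026,0,-0.0276,30],
  [-0.018,-0.0295,0,-0.0276,30],
  [-0.013,-0.032,0,-0.0276,30],
  [-0.007,-0.034,0,-0.0276,30],
])

```text
time: 12.7
tool_pos: [0.5025, 0.0401, 0.1602]
tcp_rot: [-0.8, -3.035, 0.002]
wrist_force: [0.6, 0.1, -4.1]
width: 0.446
```

play_rows([
  [-0.001,-0.0347,0,-0.0276,30],
  [0.005,-0.0343,0,-0.0276,30],
  [0.0107,-0.033,0,-0.0276,30],
  [-0.0024,-0.057,0,0,30],
  [-0.0024,-0.057,0,0,30],
])

```text
time: 13.32
tool_pos: [0.4587, -0.1655, 0.1606]
tcp_rot: [-0.0, -3.14, -0.002]
wrist_force: [1.3, -0.1, -3.2]
width: 0.448
```

play_rows([
  [-0.0024,-0.057,0,0,30],
  [-0.0024,-0.057,0,0,30],
  [-0.0024,-0.057,0,0,30],
  [0,0,0,0,30],
  [0,0,0,0,30],
])

```text
time: 13.95
tool_pos: [0.4659, -0.3348, 0.1602]
tcp_rot: [-0.003, -3.139, -0.004]
wrist_force: [-0.6, 0.2, -4.5]
width: 0.45
```

```bash
python3 - <<'E'
from h import *
st();t=read_camera('top');w=read_camera('wrist');st()
cv2.imwrite('pics/p1.png',np.hstack([cv2.resize(t[110:265,100:410],(640,320)),]) [:,:,::-1])
cv2.imwrite('pics/p1.png',np.vstack([cv2.resize(t[130:265,110:410],(700,315)),cv2.resize(w,(380,285),interpolation=cv2.INTER_AREA)[:, :].repeat(1,0) if 0 else cv2.copyMakeBorder(cv2.resize(w,(380,285)),0,0,0,320,cv2.BORDER_CONSTANT)])[:,:,::-1])
E
```

```text
t 13.95 p [ 0.4659 -0.3348  0.1602] x [-1.     0.002  0.003] y [0.002 1.    0.003] z [-0.003  0.003 -1.   ] F [-0.58  0.21 -4.47] M [ 0.04  0.02 -0.04] w 0.45
t 14.05 p [ 0.4664 -0.3341  0.1609] x [-1.     0.     0.002] y [0.    1.    0.002] z [-0.002  0.002 -1.   ] F [ 0.14  1.24 -3.53] M [ 0.01 -0.03  0.01] w 0.45
```

View pics/p1.png

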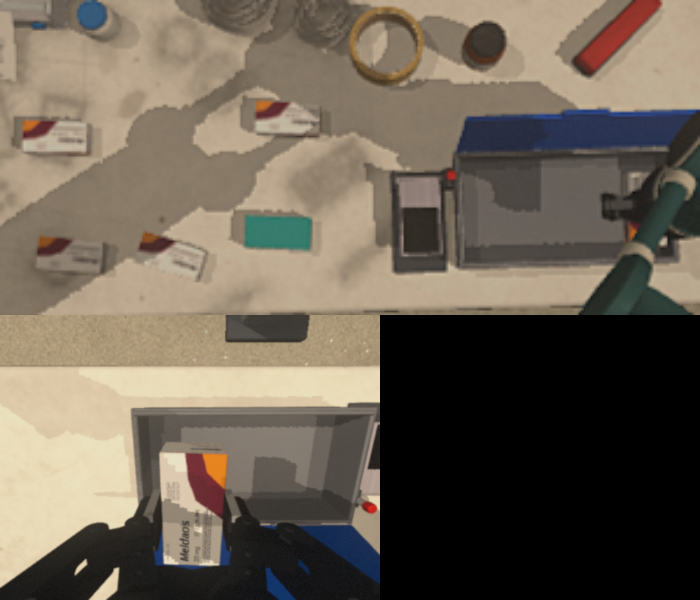

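C is held over the tote at the far end. The wrist view shows the tote rim's front corners at about (179,128) and (508,125) full-res. The red pin is at the tote's +y end.

```bash
python3 - <<'E'
from h import *
print(ray('wrist',[(179,128),(508,125),(199,262)],.065).round(3))
print(ray('top',[(110+457*300/700,130+266*135/315),(110+680*300/700,130+262*135/315)],.065).round(3))
E
```

```text
[[ 0.411 -0.395  0.065]
 [ 0.409 -0.141  0.065]
 [ 0.527 -0.386  0.065]]
[[ 0.41  -0.136  0.065]
 [ 0.407 -0.398  0.065]]
```

play_rows([
  [-0.009,0,0.045,0,30],
  [0,0,0.05,0,30],
  [0,0,0.03,0,30],
  [0,0,0.015,0,30],
  [0,0,0,0,30],
])

```text
time: 14.68
tool_pos: [0.4757, -0.3345, 0.0215]
tcp_rot: [0.0, -3.14, -0.002]
wrist_force: [1.0, 0.3, -3.8]
width: 0.448
```

play_rows([
  [0,0,0,0,50],
  [0,0,0,0,52],
  [0,0,0,0,52],
  [0,0,-0.05,0,52],
  [0,0,-0.05,0,52],
], squeeze=20)

```text
time: 15.3
tool_pos: [0.4757, -0.3357, 0.1233]
tcp_rot: [-0.002, -3.141, -0.001]
wrist_force: [1.4, -1.3, 0.2]
width: 0.611
```

play_rows([
  [0,0,-0.04,0,70],
  [0.003,0.06,0,0,70],
  [0.003,0.06,0,0,70],
  [0.003,0.06,0,0,70],
  [0.003,0.06,0,0,70],
])

```text
time: 15.92
tool_pos: [0.4645, -0.0944, 0.1633]
tcp_rot: [0.003, 3.139, -0.001]
wrist_force: [1.1, 0.6, -0.4]
width: 0.819
```

```bash
python3 - <<'E'
from h import *
import json
s,_=st();o=json.load(open('cart.json'));pp=None;a0=None
for n in 'BEF':
    x,y,a=o[n];plan([(x+.034*np.cos(a),y+.034*np.sin(a),.11,a,70)],pp,a0);pp=(x+.034*np.cos(a),y+.034*np.sin(a),.11);a0=a
E
```

```text
t 15.93 p [ 0.4645 -0.0944  0.1633] x [-1.     0.002 -0.002] y [ 0.002  1.    -0.   ] z [ 0.002 -0.    -1.   ] F [ 1.12  0.56 -0.41] M [ 0.03 -0.04 -0.01] w 0.819
[-0.0119, 0.0479, 0.0053, 0.0259, 70], [-0.004, 0.0492, 0.0053, 0.0259, 70], [0.004, 0.0492, 0.0053, 0.0259, 70], [0.0119, 0.048, 0.0053, 0.0259, 70], [0.0195, 0.0454, 0.0053, 0.0259, 70], [0.0266, 0.0416, 0.0053, 0.0259, 70], [0.033, 0.0368, 0.0053, 0.0259, 70], [0.0385, 0.031, 0.0053, 0.0259, 70], [0.043, 0.0243, 0.0053, 0.0259, 70], [0.0464, 0.0171, 0.0053, 0.0259, 70], 
[-0.0095, -0.0469, -0.0, 0.0037, 70], [-0.0106, -0.0466, -0.0, 0.0037, 70], [-0.0117, -0.0464, -0.0, 0.0037, 70], 
[-0.0406, 0.006, -0.0, 0.0115, 70], [-0.0401, 0.0089, -0.0, 0.0115, 70], [-0.0393, 0.0118, -0.0, 0.0115, 70],
```

play_rows([
  [-0.012,0.048,0.005,0.0259,70],
  [-0.004,0.049,0.005,0.0259,70],
  [0.004,0.049,0.005,0.0259,70],
  [0.012,0.048,0.005,0.0259,70],
  [0.0195,0.0454,0.005,0.0259,70],
])

```text
time: 16.55
tool_pos: [0.5251, 0.1451, 0.1381]
tcp_rot: [1.252, 2.88, 0.002]
wrist_force: [1.1, 0.2, 0.3]
width: 0.817
```

play_rows([
  [0.0266,0.0416,0.005,0.0259,70],
  [0.033,0.037,0.005,0.0259,70],
  [0.0385,0.031,0.005,0.0259,70],
  [0.043,0.0243,0.005,0.0259,70],
  [0.0464,0.017,0.005,0.0259,70],
])

```text
time: 17.18
tool_pos: [0.5855, 0.3849, 0.1129]
tcp_rot: [2.29, 2.15, 0.002]
wrist_force: [0.8, -1.1, 0.6]
width: 0.815
```

```bash
python3 - <<'E'
from h import *
import json
o=json.load(open('cart.json'))
t=cv2.cvtColor(read_camera('top'),cv2.COLOR_RGB2HSV)
m=((t[...,0]<18)|(t[...,0]>168))&(t[...,1]>120)&(t[...,2]>50)
m[:170]=0;m[:,:110]=0;m[250:]=0;m[:,300:]=0
n,l,s,c=cv2.connectedComponentsWithStats(m.astype('uint8'))
print([(c[i].round(1),s[i,4]) for i in range(1,n) if s[i,4]>8]);
t0=cv2.cvtColor(cv2.cvtColor(cv2.imread('pics/top0.png'),cv2.COLOR_BGR2RGB),cv2.COLOR_RGB2HSV)
m=((t0[...,0]<18)|(t0[...,0]>168))&(t0[...,1]>120)&(t0[...,2]>50)
m[:170]=0;m[:,:110]=0;m[250:]=0;m[:,300:]=0
n,l,s,c=cv2.connectedComponentsWithStats(m.astype('uint8'))
print([(c[i].round(1),s[i,4]) for i in range(1,n) if s[i,4]>8]);
st();x,y,a=o['B'];k=.043;plan([(x+k*np.cos(a),y+k*np.sin(a),.022,a,70)])
E
```

```text
[(array([224.6, 175.9]), np.int32(68)), (array([124.9, 184.5]), np.int32(70)), (array([174.7, 233.1]), np.int32(58)), (array([131.2, 234.6]), np.int32(80))]
[(array([223.8, 175.7]), np.int32(65)), (array([178.1, 184. ]), np.int32(62)), (array([124.8, 184.5]), np.int32(69)), (array([175.3, 233.3]), np.int32(70)), (array([131.5, 234.5]), np.int32(73))]
t 17.23 p [0.5863 0.3909 0.1123] x [0.067 0.998 0.006] y [ 0.998 -0.067  0.003] z [ 0.003  0.006 -1.   ] F [ 3.25  4.02 -0.07] M [ 0.14 -0.1   0.04] w 0.82
[0.0014, -0.0006, 0.0451, -0.0009, 70], [0.0014, -0.0006, 0.0451, -0.0009, 70],
```

play_rows([
  [0.004,0,0.045,0,70],
  [0.003,0,0.045,0,70],
  [0,0,0,0,30],
  [0,0,0,0,30],
  [0,0,0,0,30],
], squeeze=20)

```text
time: 17.85
tool_pos: [0.5867, 0.3906, 0.0249]
tcp_rot: [2.284, 2.156, 0.005]
wrist_force: [-0.4, -1.2, -2.4]
width: 0.453
```

play_rows([
  [0,0,0,0,30],
  [0,0,-0.006,0,30],
  [0,0,-0.006,0,30],
  [0,0,0,0,30],
  [0,0,0,0,30],
])

```text
time: 18.48
tool_pos: [0.5851, 0.3901, 0.0342]
tcp_rot: [-2.285, -2.156, 0.0]
wrist_force: [-0.3, 0.1, -3.5]
width: 0.454
```

```bash
python3 - <<'E'
from h import *
st();fz(5)
E
```

```text
t 18.48 p [0.5851 0.3901 0.0342] x [ 0.058  0.998 -0.   ] y [ 0.998 -0.058 -0.   ] z [-0. -0. -1.] F [-0.3   0.14 -3.54] M [ 0.1   0.01 -0.03] w 0.454
Fz [-3.54 -3.31 -4.11 -3.99 -3.82 -2.97] mean -3.62
```

B is full at 3.6 N. Regrip at the middle and carry it.

play_rows([
  [0,0,0.006,0,30],
  [0,0,0.006,0,30],
  [0,0,0,0,70],
  [0,0,0,0,70],
  [0,0,-0.025,0,70],
])

```text
time: 19.35
tool_pos: [0.5833, 0.3888, 0.0448]
tcp_rot: [-2.284, -2.156, 0.008]
wrist_force: [0.7, -0.2, 0.3]
width: 0.821
```

play_rows([
  [-0.04,0,0,0,70],
  [0,0,0.035,0,70],
  [0,0,0,0,30],
  [0,0,0,0,30],
  [0,0,0,0,30],
], squeeze=60)

```text
time: 19.98
tool_pos: [0.5832, 0.3508, 0.0129]
tcp_rot: [2.284, 2.157, 0.001]
wrist_force: [-0.7, -0.0, -3.0]
width: 0.45
```

play_rows([
  [0,0,0,0,30],
  [0,0,-0.05,0,30],
  [0,0,-0.05,0,30],
  [0,0,-0.05,0,30],
  [0,0,0,0,30],
])

```text
time: 20.6
tool_pos: [0.5866, 0.3525, 0.1694]
tcp_rot: [2.282, 2.155, 0.019]
wrist_force: [0.7, 1.8, -3.8]
width: 0.452
```

```bash
python3 - <<'E'
from h import *
st();plan([(.465,-.05,.165,np.pi,30),(.476,-.267,.165,np.pi,30)])
E
```

```text
t 20.6 p [0.5866 0.3525 0.1694] x [0.057 0.998 0.007] y [ 0.998 -0.057  0.01 ] z [ 0.011  0.006 -1.   ] F [ 0.74  1.81 -3.84] M [ 0.   -0.02 -0.01] w 0.452
[-0.0409, -0.0098, 0.0004, -0.0259, 30], [-0.0388, -0.0163, 0.0004, -0.0259, 30], [-0.0356, -0.0224, 0.0004, -0.0259, 30], [-0.0315, -0.0279, 0.0004, -0.0259, 30], [-0.0266, -0.0326, 0.0004, -0.0259, 30], [-0.0209, -0.0365, 0.0004, -0.0259, 30], [-0.0147, -0.0394, 0.0004, -0.0259, 30], [-0.0081, -0.0413, 0.0004, -0.0259, 30], [-0.0014, -0.042, 0.0004, -0.0259, 30], [0.0055, -0.0417, 0.0004, -0.0259, 30], 
[-0.0028, -0.0543, -0.0, -0.0, 30], [-0.0028, -0.0543, -0.0, -0.0, 30], [-0.0028, -0.0543, -0.0, -0.0, 30], [-0.0028, -0.0543, -0.0, -0.0, 30],
```

play_rows([
  [-0.041,-0.01,0,-0.0259,30],
  [-0.0388,-0.0163,0,-0.0259,30],
  [-0.0356,-0.0224,0,-0.0259,30],
  [-0.0315,-0.028,0,-0.0259,30],
  [-0.0266,-0.0326,0,-0.0259,30],
])

```text
time: 21.22
tool_pos: [0.5199, 0.1473, 0.1602]
tcp_rot: [-1.236, -2.886, 0.003]
wrist_force: [-0.3, -0.1, -3.8]
width: 0.448
```

play_rows([
  [-0.021,-0.0365,0,-0.0259,30],
  [-0.0147,-0.0394,0,-0.0259,30],
  [-0.008,-0.0413,0,-0.0259,30],
  [-0.0014,-0.042,0,-0.0259,30],
  [0.0055,-0.0417,0,-0.0259,30],
])

```text
time: 21.85
tool_pos: [0.4589, -0.0534, 0.1606]
tcp_rot: [0.007, -3.139, -0.001]
wrist_force: [-0.4, 0.0, -3.1]
width: 0.449
```

play_rows([
  [-0.003,-0.054,0,0,30],
  [-0.003,-0.054,0,0,30],
  [-0.003,-0.054,0,0,30],
  [-0.003,-0.054,0,0,30],
  [0,0,0,0,30],
])

```text
time: 22.48
tool_pos: [0.4716, -0.2717, 0.1608]
tcp_rot: [-0.008, -3.14, 0.0]
wrist_force: [0.3, 0.8, -3.5]
width: 0.449
```

```bash
python3 - <<'E'
from h import *
st();w=read_camera('wrist');cv2.imwrite('pics/p2.png',w[:,:,::-1]);st()
E
```

```text
t 22.48 p [ 0.4716 -0.2717  0.1608] x [-1.     0.005  0.001] y [ 0.005  1.    -0.   ] z [-0.001 -0.    -1.   ] F [ 0.27  0.77 -3.53] M [-0.01 -0.01  0.02] w 0.449
t 22.52 p [ 0.4713 -0.2695  0.1604] x [-1.     0.004  0.002] y [0.004 1.    0.002] z [-0.002  0.002 -1.   ] F [-0.97  0.54 -3.39] M [0.03 0.01 0.02] w 0.446
```

View pics/p2.png

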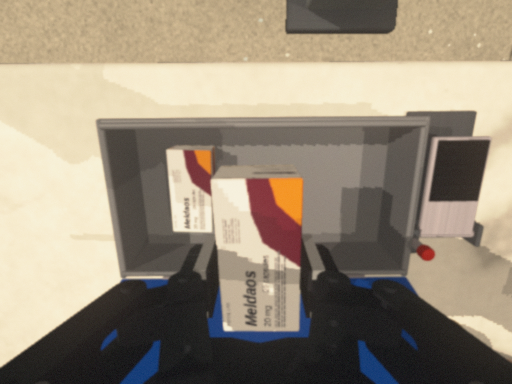

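C lies flat in the tote (190,188), and B hangs clear beside it. Lowering B.

play_rows([
  [-0.004,0.003,0.045,0,30],
  [0,0,0.05,0,30],
  [0,0,0.03,0,30],
  [0,0,0.015,0,30],
  [0,0,0,0,30],
])

```text
time: 23.15
tool_pos: [0.4754, -0.2641, 0.021]
tcp_rot: [-0.0, -3.139, -0.003]
wrist_force: [0.6, 0.0, -3.5]
width: 0.453
```

play_rows([
  [0,0,0,0,50],
  [0,0,0,0,52],
  [0,0,0,0,52],
  [0,0,-0.05,0,52],
  [0,0,-0.05,0,52],
], squeeze=20)

```text
time: 23.78
tool_pos: [0.476, -0.2654, 0.1234]
tcp_rot: [-0.002, -3.141, -0.001]
wrist_force: [1.6, 0.9, -1.2]
width: 0.611
```

play_rows([
  [0,0,-0.04,0,70],
  [0.003,0.06,0,0,70],
  [0.003,0.06,0,0,70],
  [0.003,0.06,0,0,70],
  [0,0,0,0,70],
])

```text
time: 24.4
tool_pos: [0.4673, -0.0822, 0.1629]
tcp_rot: [-0.006, 3.141, 0.001]
wrist_force: [0.5, -0.6, 0.2]
width: 0.822
```

```bash
python3 - <<'E'
from h import *
import json
s,_=st();o=json.load(open('cart.json'));pp=None;a0=None;k=.042
for n in 'FE':
    x,y,a=o[n];q=(x+k*np.cos(a),y+k*np.sin(a),.1);plan([q+(a,70)],pp,a0);pp=q;a0=a
E
```

```text
t 24.4 p [ 0.4673 -0.0822  0.1629] x [-1.    -0.004 -0.001] y [-0.004  1.     0.001] z [ 0.001  0.001 -1.   ] F [ 0.5  -0.58  0.22] M [-0.01  0.08 -0.06] w 0.822
[0.0007, 0.0132, 0.0025, -0.0278, 70], [-0.0016, 0.0132, 0.0025, -0.0278, 70], [-0.0039, 0.0127, 0.0025, -0.0278, 70], [-0.006, 0.0118, 0.0025, -0.0278, 70], [-0.008, 0.0106, 0.0025, -0.0278, 70], [-0.0097, 0.0091, 0.0025, -0.0278, 70], [-0.0111, 0.0072, 0.0025, -0.0278, 70], [-0.0122, 0.0052, 0.0025, -0.0278, 70], [-0.0129, 0.003, 0.0025, -0.0278, 70], [-0.0132, 0.0007, 0.0025, -0.0278, 70], [-0.0132, -0.0016, 0.0025, -0.0278, 70], [-0.0127, -0.0039, 0.0025, -0.0278, 70], [-0.0118, -0.006, 0.0025, -0.0278, 70], [-0.0106, -0.008, 0.0025, -0.0278, 70], [-0.009, -0.0097, 0.0025, -0.0278, 70], [-0.0072, -0.0111, 0.0025, -0.0278, 70], [-0.0052, -0.0122, 0.0025, -0.0278, 70], [-0.003, -0.0129, 0.0025, -0.0278, 70], [-0.0007, -0.0132, 0.0025, -0.0278, 70], [0.0016, -0.0132, 0.0025, -0.0278, 70], [0.0039, -0.0127, 0.0025, -0.0278, 70], [0.006, -0.0118, 0.0025, -0.0278, 70], [0.008, -0.0106, 0.0025, -0.0278, 70], [0.0097, -0.009, 0.0025, -0.0278, 70], [0.0111, -0.0072, 0.0025, -0.0278, 70], 
[0.0383, -0.0152, -0.0, -0.0115, 70], [0.0393, -0.0124, -0.0, -0.0115, 70], [0.0401, -0.0095, -0.0, -0.0115, 70],
```

```bash
sed -i 's/a=np.arctan2(Rm\[1,0\],Rm\[0,0\])/a=np.arctan2(Rm[1,0],Rm[0,0])%(2*np.pi)/' h.py; python3 - <<'E'
from h import *
import json
k=.042;x,y,a=json.load(open('cart.json'))['F'];plan([(x+k*np.cos(a),y+k*np.sin(a),.1,a,70)])
E
```

```text
[0.0016, 0.0301, 0.0057, 0.0278, 70], [0.0068, 0.0293, 0.0057, 0.0278, 70], [0.0118, 0.0277, 0.0057, 0.0278, 70], [0.0164, 0.0252, 0.0057, 0.0278, 70], [0.0206, 0.022, 0.0057, 0.0278, 70], [0.0241, 0.0181, 0.0057, 0.0278, 70], [0.0269, 0.0137, 0.0057, 0.0278, 70], [0.0288, 0.0088, 0.0057, 0.0278, 70], [0.0299, 0.0037, 0.0057, 0.0278, 70], [0.0301, -0.0016, 0.0057, 0.0278, 70], [0.0294, -0.0068, 0.0057, 0.0278, 70],
```

play_rows([
  [0.0016,0.03,0.0057,0.0278,70],
  [0.0068,0.0293,0.0057,0.0278,70],
  [0.0118,0.0277,0.0057,0.0278,70],
  [0.0164,0.0252,0.0057,0.0278,70],
  [0.0206,0.022,0.0057,0.0278,70],
])

```text
time: 25.02
tool_pos: [0.4606, 0.0646, 0.1343]
tcp_rot: [1.339, 2.84, 0.001]
wrist_force: [0.8, -0.3, 0.6]
width: 0.821
```

play_rows([
  [0.024,0.018,0.0057,0.0278,70],
  [0.027,0.0137,0.0057,0.0278,70],
  [0.0288,0.0088,0.0057,0.0278,70],
  [0.03,0.0037,0.0057,0.0278,70],
  [0.03,-0.0016,0.0057,0.0278,70],
])

```text
time: 25.65
tool_pos: [0.4533, 0.2153, 0.1057]
tcp_rot: [2.415, 2.008, 0.002]
wrist_force: [-0.2, -0.4, 1.1]
width: 0.82
```

play_rows([
  [0.0294,-0.0068,0.0057,0.0278,70],
  [0,0,0,0,70],
])

```text
time: 25.9
tool_pos: [0.4513, 0.246, 0.0997]
tcp_rot: [2.574, 1.801, 0.001]
wrist_force: [-0.7, 0.2, 0.2]
width: 0.819
```

```bash
cat >> h.py <<'E'
def prints():
    t=cv2.cvtColor(read_camera('top'),cv2.COLOR_RGB2HSV)
    m=((t[...,0]<18)|(t[...,0]>168))&(t[...,1]>120)&(t[...,2]>50)
    m[:170]=0;m[:,:100]=0;m[255:]=0;m[:,300:]=0
    n,l,s,c=cv2.connectedComponentsWithStats(m.astype('uint8'))
    print([(c[i].round(1),s[i,4]) for i in range(1,n) if s[i,4]>8])
E
python3 - <<'E'
from h import *
import json
prints();st();k=.042;x,y,a=json.load(open('cart.json'))['F'];plan([(x+k*np.cos(a),y+k*np.sin(a),.022,a,70)])
E
```

```text
[(array([224.4, 175.8]), np.int32(62)), (array([175.3, 233.3]), np.int32(73))]
t 25.95 p [0.4512 0.2451 0.0997] x [ 0.342  0.94  -0.   ] y [ 0.94  -0.342  0.001] z [ 0.    -0.001 -1.   ] F [ 0.34 -0.96 -0.8 ] M [0.03 0.03 0.01] w 0.822
[0.0012, -0.0021, 0.0389, -0.0004, 70], [0.0012, -0.0021, 0.0389, -0.0004, 70],
```

play_rows([
  [0.001,-0.002,0.039,0,70],
  [0.001,-0.002,0.039,0,70],
  [0,0,0,0,70],
  [0,0,0,0,30],
  [0,0,0,0,30],
], squeeze=20)

```text
time: 26.58
tool_pos: [0.4495, 0.249, 0.0239]
tcp_rot: [2.575, 1.798, 0.006]
wrist_force: [0.0, -0.5, 1.4]
width: 0.449
```

play_rows([
  [0,0,0,0,30],
  [0,0,-0.006,0,30],
  [0,0,-0.006,0,30],
  [0,0,0,0,30],
  [0,0,0,0,30],
])

```text
time: 27.2
tool_pos: [0.4473, 0.2485, 0.0335]
tcp_rot: [-2.576, -1.799, 0.0]
wrist_force: [0.7, 0.2, -0.6]
width: 0.449
```

```bash
python3 - <<'E'
from h import *
st();a=fz(5);t=read_camera('top')
cv2.imwrite('pics/l5.png',np.hstack([cv2.resize(t[165:265,100:260],(448,280)),cv2.resize(a[170:310,100:260],(320,280))])[:,:,::-1])
E
```

```text
t 27.2 p [0.4473 0.2485 0.0335] x [ 0.344  0.939 -0.   ] y [ 0.939 -0.344 -0.   ] z [-0. -0. -1.] F [ 0.74  0.2  -0.59] M [ 0.01 -0.04  0.04] w 0.449
Fz [-0.59 -1.34 -0.83 -0.82 -1.01 -0.39] mean -0.83
```

View pics/l5.png

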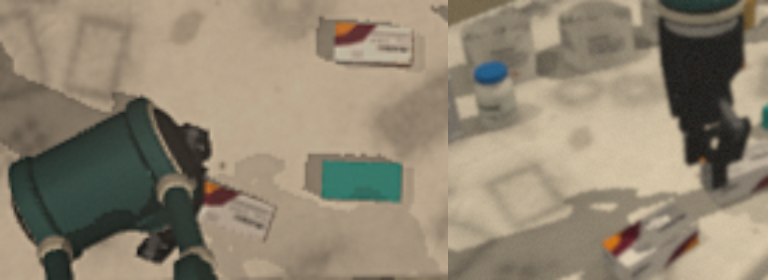

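F reads 0.8 N, so probably short. E is only hidden by the arm and is unmoved in the scene view. I'll lift F clear to be sure.

play_rows([
  [0,0,-0.015,0,30],
  [0,0,-0.015,0,30],
  [0,0,0,0,30],
  [0,0,0,0,30],
  [0,0,0,0,30],
])

```text
time: 28.12
tool_pos: [0.4471, 0.2483, 0.0632]
tcp_rot: [-2.576, -1.798, 0.001]
wrist_force: [-0.4, -0.3, -1.0]
width: 0.446
```

```bash
python3 - <<'E'
from h import *
st();fz(4)
E
```

```text
t 28.12 p [0.4471 0.2483 0.0632] x [ 0.345  0.939 -0.001] y [ 0.939 -0.345 -0.001] z [-0.001 -0.    -1.   ] F [-0.37 -0.25 -1.04] M [ 0.05 -0.    0.01] w 0.446
Fz [-1.04 -0.86 -0.04 -0.95 -1.51] mean -0.88
```

play_rows([
  [0,0,0.015,0,30],
  [0,0,0.015,0,30],
  [0,0,0.011,0,30],
  [0,0,0,0,30],
  [0,0,0,0,70],
])

```text
time: 28.95
tool_pos: [0.4472, 0.2483, 0.0218]
tcp_rot: [-2.576, -1.798, 0.002]
wrist_force: [-0.1, -0.5, 0.7]
width: 0.649
```

play_rows([
  [0,0,0,0,70],
  [0,0,-0.04,0,70],
  [0,0,-0.04,0,70],
  [0,0,0,0,70],
])

```text
time: 29.45
tool_pos: [0.4506, 0.25, 0.1066]
tcp_rot: [2.575, 1.798, 0.013]
wrist_force: [-0.6, 0.3, -0.8]
width: 0.822
```

```bash
python3 - <<'E'
from h import *
import json
st();k=.042;x,y,a=json.load(open('cart.json'))['E'];plan([(x+k*np.cos(a),y+k*np.sin(a),.1,a,70)])
E
```

```text
t 29.45 p [0.4506 0.25   0.1066] x [0.345 0.939 0.006] y [ 0.939 -0.345  0.006] z [ 0.007  0.004 -1.   ] F [-0.6   0.35 -0.78] M [-0.03 -0.01  0.01] w 0.822
[0.0375, -0.0161, 0.0022, -0.012, 70], [0.0386, -0.0133, 0.0022, -0.012, 70], [0.0395, -0.0103, 0.0022, -0.012, 70],
```

F is short. Now E.

play_rows([
  [0.038,-0.016,0.002,-0.012,70],
  [0.039,-0.0133,0.002,-0.012,70],
  [0.0395,-0.0103,0.002,-0.012,70],
  [0,0,0.037,0,70],
  [0,0,0.038,0,70],
])

```text
time: 30.08
tool_pos: [0.4408, 0.3722, 0.0201]
tcp_rot: [2.355, 2.079, 0.0]
wrist_force: [0.3, 0.5, -1.1]
width: 0.818
```

play_rows([
  [0,0,0,0,70],
  [0,0,0,0,30],
  [0,0,0,0,30],
  [0,0,0,0,30],
])

```text
time: 30.58
tool_pos: [0.4426, 0.3725, 0.0234]
tcp_rot: [2.356, 2.077, 0.006]
wrist_force: [1.2, 0.1, 1.7]
width: 0.448
```

play_rows([
  [0,0,-0.006,0,30],
  [0,0,-0.006,0,30],
  [0,0,0,0,30],
  [0,0,0,0,30],
])

```text
time: 31.08
tool_pos: [0.4411, 0.3717, 0.0335]
tcp_rot: [-2.356, -2.078, -0.0]
wrist_force: [0.4, 0.4, -2.9]
width: 0.451
```

```bash
python3 - <<'E'
from h import *
st();fz(5)
E
```

```text
t 31.07 p [0.4411 0.3717 0.0335] x [0.125 0.992 0.   ] y [ 0.992 -0.125 -0.   ] z [ 0.  0. -1.] F [ 0.41  0.43 -2.86] M [ 0.19 -0.06  0.  ] w 0.451
Fz [-2.86 -2.97 -3.71 -2.43 -3.2  -2.74] mean -2.99
```

E is full at about 3 N. Regrip and carry it to the third slot.

play_rows([
  [0,0,0.006,0,30],
  [0,0,0.006,0,30],
  [0,0,0,0,70],
  [0,0,0,0,70],
  [0,0,-0.025,0,70],
])

```text
time: 31.95
tool_pos: [0.4393, 0.37, 0.0443]
tcp_rot: [-2.356, -2.078, 0.009]
wrist_force: [0.1, 0.9, -0.2]
width: 0.819
```

play_rows([
  [-0.041,0,0,0,70],
  [0,0,0.035,0,70],
  [0,0,0,0,30],
  [0,0,0,0,30],
  [0,0,0,0,30],
], squeeze=60)

```text
time: 32.58
tool_pos: [0.4364, 0.3315, 0.0121]
tcp_rot: [2.356, 2.078, 0.001]
wrist_force: [0.3, -0.1, -3.7]
width: 0.447
```

play_rows([
  [0,0,0,0,30],
  [0,0,-0.05,0,30],
  [0,0,-0.05,0,30],
  [0,0,-0.05,0,30],
  [0,0,0,0,30],
])

```text
time: 33.2
tool_pos: [0.4394, 0.3335, 0.1674]
tcp_rot: [2.355, 2.077, 0.018]
wrist_force: [0.2, 0.1, -4.0]
width: 0.448
```

```bash
python3 - <<'E'
from h import *
st();plan([(.47,-.08,.165,np.pi,30),(.476,-.197,.165,np.pi,30)])
E
```

```text
t 33.2 p [0.4394 0.3335 0.1674] x [0.125 0.992 0.008] y [ 0.992 -0.125  0.008] z [ 0.009  0.006 -1.   ] F [ 0.16  0.1  -4.04] M [ 0.02 -0.06  0.03] w 0.448
[-0.0406, 0.0082, 0.0002, -0.027, 30], [-0.0414, 0.0012, 0.0002, -0.027, 30], [-0.0411, -0.0058, 0.0002, -0.027, 30], [-0.0395, -0.0126, 0.0002, -0.027, 30], [-0.0368, -0.0191, 0.0002, -0.027, 30], [-0.033, -0.0251, 0.0002, -0.027, 30], [-0.0283, -0.0303, 0.0002, -0.027, 30], [-0.0228, -0.0346, 0.0002, -0.027, 30], [-0.0166, -0.038, 0.0002, -0.027, 30], [-0.01, -0.0402, 0.0002, -0.027, 30], 
[-0.003, -0.0585, -0.0, 0.0, 30], [-0.003, -0.0585, -0.0, 0.0, 30],
```

play_rows([
  [-0.0406,0.008,0,-0.027,30],
  [-0.0414,0.001,0,-0.027,30],
  [-0.041,-0.006,0,-0.027,30],
  [-0.0395,-0.0126,0,-0.027,30],
  [-0.0368,-0.019,0,-0.027,30],
])

```text
time: 33.83
tool_pos: [0.4493, 0.1229, 0.1595]
tcp_rot: [-1.283, -2.865, 0.003]
wrist_force: [1.3, 0.4, -3.9]
width: 0.448
```

play_rows([
  [-0.033,-0.025,0,-0.027,30],
  [-0.0283,-0.03,0,-0.027,30],
  [-0.0228,-0.0346,0,-0.027,30],
  [-0.0166,-0.038,0,-0.027,30],
  [-0.01,-0.04,0,-0.027,30],
])

```text
time: 34.45
tool_pos: [0.4648, -0.0827, 0.1595]
tcp_rot: [0.009, -3.139, -0.001]
wrist_force: [0.7, 0.0, -4.1]
width: 0.45
```

play_rows([
  [-0.003,-0.058,0,0,30],
  [-0.003,-0.058,0,0,30],
  [0,0,0,0,30],
  [0,0,0,0,30],
])

```text
time: 34.95
tool_pos: [0.4709, -0.1971, 0.1597]
tcp_rot: [-0.002, -3.138, -0.003]
wrist_force: [-0.3, -0.0, -4.0]
width: 0.451
```

```bash
python3 - <<'E'
from h import *
st();w=read_camera('wrist');cv2.imwrite('pics/p3.png',w[:,:,::-1]);st();prints()
E
```

```text
t 34.95 p [ 0.4709 -0.1971  0.1597] x [-1.     0.001  0.003] y [0.001 1.    0.002] z [-0.003  0.002 -1.   ] F [-0.29 -0.02 -4.04] M [ 0.06  0.   -0.06] w 0.451
t 35.0 p [ 0.4711 -0.1966  0.1599] x [-1.    -0.     0.003] y [-0.     1.     0.002] z [-0.003  0.002 -1.   ] F [-0.15 -0.07 -4.54] M [0.03 0.   0.  ] w 0.447
[(array([223.5, 174.7]), np.int32(35)), (array([176. , 233.9]), np.int32(73))]
```

View pics/p3.png

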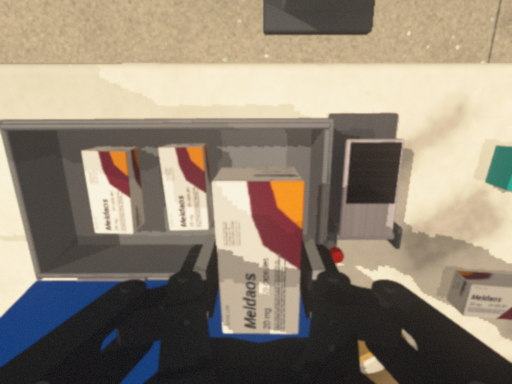

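C and B lie side by side in the tote, E hangs over the third slot, the pedal pad is at (375,172) and the pin at (336,255). Lowering E.

play_rows([
  [-0.005,0.001,0.045,0,30],
  [0,0,0.05,0,30],
  [0,0,0.03,0,30],
  [0,0,0.014,0,30],
  [0,0,0,0,30],
])

```text
time: 35.67
tool_pos: [0.4768, -0.1957, 0.022]
tcp_rot: [0.002, -3.14, -0.001]
wrist_force: [-0.7, 0.4, -3.6]
width: 0.447
```

play_rows([
  [0,0,0,0,50],
  [0,0,0,0,52],
  [0,0,0,0,52],
  [0,0,-0.05,0,52],
  [0,0,-0.05,0,52],
], squeeze=20)

```text
time: 36.3
tool_pos: [0.4769, -0.1967, 0.1237]
tcp_rot: [-0.0, -3.141, -0.001]
wrist_force: [0.7, -0.7, -0.3]
width: 0.611
```

play_rows([
  [0,0,-0.06,0,52],
  [0,0,-0.06,0,30],
  [0.01,0,-0.06,0,10],
  [0.03,0,0,0,0],
  [0,0,0,0,0],
])

```text
time: 36.92
tool_pos: [0.4367, -0.1971, 0.3045]
tcp_rot: [0.002, 3.139, -0.003]
wrist_force: [-0.2, 0.1, -0.2]
width: -0.001
```

```bash
python3 - <<'E'
from h import *
st();w=read_camera('wrist');t=read_camera('top');st();prints()
cv2.imwrite('pics/w4.png',w[:,:,::-1]);cv2.imwrite('pics/t4.png',t[:,:,::-1])
a=cv2.resize(w,(420,315));b=cv2.resize(t[115:265,250:430],(378,315))
cv2.imwrite('pics/v4.png',np.hstack([a,b])[:,:,::-1])
E
```

```text
t 36.92 p [ 0.4367 -0.1971  0.3045] x [-1.     0.001 -0.003] y [ 0.001  1.    -0.002] z [ 0.003 -0.002 -1.   ] F [-0.2   0.11 -0.22] M [ 0.01 -0.03 -0.03] w -0.001
t 37.02 p [ 0.4373 -0.1968  0.3026] x [-1.     0.001 -0.001] y [ 0.001  1.    -0.   ] z [ 0.001 -0.    -1.   ] F [ 0.23 -0.   -0.4 ] M [-0.04 -0.03  0.  ] w -0.002
[(array([224.5, 174.8]), np.int32(42)), (array([175.9, 233.8]), np.int32(66))]
```

View pics/v4.png

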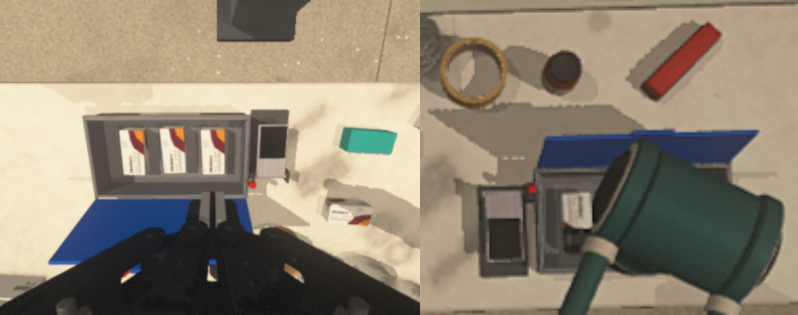

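All three full cartons are in the tote, D and the turquoise one are untouched, and the bystanders are in place. Now the lid, pushed from behind with closed fingers along an arc.

```bash
python3 - <<'E'
from h import *
W=[(.635,-.267,.30,np.pi,0),(.635,-.267,.172,np.pi,0)]
for d in (105,90,75,62,50,38,27,17,8,0):
    t=np.radians(d);W.append((.544-.115*np.cos(t)+.011+.006*np.sin(t),-.267,.0655+.115*np.sin(t)+.006*np.cos(t),np.pi,0))
st();plan(W);print(np.array(W)[:,[0,2]].round(3))
E
```

```text
t 37.08 p [ 0.4373 -0.1967  0.3021] x [-1.  0.  0.] y [0. 1. 0.] z [-0.  0. -1.] F [-0.34  0.78  0.14] M [ 0.02  0.03 -0.01] w 0.002
[-0.0494, -0.0176, 0.0005, -0.0, 0], [-0.0494, -0.0176, 0.0005, -0.0, 0], [-0.0494, -0.0176, 0.0005, -0.0, 0], [-0.0494, -0.0176, 0.0005, -0.0, 0], 
[0.0, 0.0, 0.0427, -0.0, 0], [0.0, 0.0, 0.0427, -0.0, 0], [0.0, 0.0, 0.0427, -0.0, 0], 
[0.0444, -0.0, -0.003, -0.0, 0], 
[0.0296, -0.0, -0.0055, -0.0, 0], 
[0.03, -0.0, 0.0024, -0.0, 0], 
[0.0247, -0.0, 0.0083, -0.0, 0], 
[0.0206, -0.0, 0.0124, -0.0, 0], 
[0.0176, -0.0, 0.0164, -0.0, 0], 
[0.0128, -0.0, 0.018, -0.0, 0], 
[0.0085, -0.0, 0.0182, -0.0, 0], 
[0.0048, -0.0, 0.0174, -0.0, 0], 
[0.002, -0.0, 0.0159, -0.0, 0], 
[[0.635 0.3  ]
 [0.635 0.172]
 [0.591 0.175]
 [0.561 0.18 ]
 [0.531 0.178]
 [0.506 0.17 ]
 [0.486 0.157]
 [0.468 0.141]
 [0.455 0.123]
 [0.447 0.105]
 [0.442 0.087]
 [0.44  0.072]]
```

play_rows([
  [-0.049,-0.0176,0,0,0],
  [-0.05,-0.0176,0,0,0],
  [-0.05,-0.0176,0,0,0],
  [-0.05,-0.0176,0,0,0],
  [0,0,0,0,0],
])

```text
time: 37.7
tool_pos: [0.6389, -0.2676, 0.2975]
tcp_rot: [0.001, -3.137, -0.004]
wrist_force: [-0.9, 0.7, -0.2]
width: 0.004
```

play_rows([
  [0,0,0.043,0,0],
  [0,0,0.043,0,0],
  [0,0,0.042,0,0],
  [0,0,0,0,0],
])

```text
time: 38.2
tool_pos: [0.6325, -0.2652, 0.1688]
tcp_rot: [0.0, -3.132, -0.007]
wrist_force: [-0.4, 0.8, 0.1]
width: 0.002
```

play_rows([
  [0.022,0,-0.0015,0,0],
  [0.022,0,-0.0015,0,0],
  [0.015,0,-0.003,0,0],
  [0.015,0,-0.0025,0,0],
  [0.03,0,0.0024,0,0],
])

```text
time: 38.83
tool_pos: [0.5335, -0.2677, 0.1828]
tcp_rot: [-0.001, 3.137, -0.003]
wrist_force: [1.3, -0.2, -0.3]
width: 0.001
```

```bash
python3 - <<'E'
from h import *
st();a=read_camera('scene');cv2.imwrite('pics/s5.png',cv2.resize(a[80:230,230:410],(720,600))[:,:,::-1])
E
```

```text
t 38.83 p [ 0.5335 -0.2677  0.1828] x [-1.    -0.001 -0.004] y [-0.001  1.    -0.002] z [ 0.004 -0.002 -1.   ] F [ 1.31 -0.18 -0.35] M [-0.04 -0.22  0.02] w 0.001
```

View pics/s5.png

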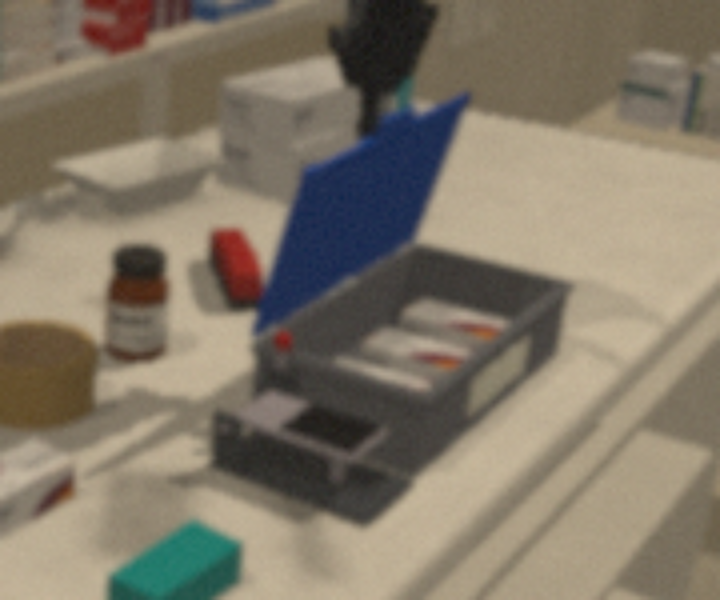

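The lid is now leaning over the tote with the fingers behind it, reading 1.3 N. I'll continue along the arc.

play_rows([
  [0.025,0,0.01,0,0],
  [0.02,0,0.013,0,0],
  [0.0176,0,0.0164,0,0],
  [0.013,0,0.018,0,0],
  [0.0085,0,0.018,0,0],
])

```text
time: 39.5
tool_pos: [0.4482, -0.2676, 0.1056]
tcp_rot: [0.0, 3.14, -0.002]
wrist_force: [0.8, -0.7, 1.0]
width: -0.004
```

play_rows([
  [0.005,0,0.0174,0,0],
  [0.002,0,0.012,0,0],
  [0,0,0.004,0,0],
  [0,0,0,0,0],
])

```text
time: 40.0
tool_pos: [0.4416, -0.2673, 0.0719]
tcp_rot: [-0.0, 3.142, 0.0]
wrist_force: [0.2, 0.2, 0.5]
width: -0.0
```

```bash
python3 - <<'E'
from h import *
st()
E
```

```text
t 40.0 p [ 0.4416 -0.2673  0.0719] x [-1. -0. -0.] y [-0.  1.  0.] z [ 0.  0. -1.] F [0.25 0.16 0.48] M [0.03 0.01 0.  ] w -0.0
```

play_rows([
  [0,0,0.0015,0,0],
  [0,0,0.0015,0,0],
  [0,0,0,0,0],
])

```text
time: 40.38
tool_pos: [0.442, -0.2675, 0.0713]
tcp_rot: [-0.001, 3.141, -0.001]
wrist_force: [-5.2, 3.7, 16.1]
width: -0.0
```

play_rows([
  [0,0,0.001,0,0],
  [0,0,0.001,0,0],
  [0,0,0,0,0],
])

```text
time: 40.75
tool_pos: [0.4421, -0.2676, 0.0711]
tcp_rot: [-0.001, 3.141, -0.001]
wrist_force: [-10.4, 6.9, 28.0]
width: -0.001
```

The lid is down on the rim, with the force jumping to 28 N at z=0.071. I'll lift off and go to the pedal.

play_rows([
  [0,0,-0.05,0,0],
  [-0.002,0.045,-0.004,0,0],
  [-0.002,0.045,0,0,0],
  [-0.002,0.045,0,0,0],
  [-0.001,0.038,0,0,0],
])

```text
time: 41.38
tool_pos: [0.4485, -0.0927, 0.1212]
tcp_rot: [-0.001, 3.14, -0.0]
wrist_force: [0.5, -0.1, 1.0]
width: 0.003
```

```bash
python3 - <<'E'
from h import *
st();w=read_camera('wrist');s=read_camera('scene');a=cv2.resize(w,(420,315));b=cv2.resize(s[80:230,230:410],(378,315))
cv2.imwrite('pics/w6.png',np.hstack([a,b])[:,:,::-1])
E
```

```text
t 41.38 p [ 0.4485 -0.0927  0.1212] x [-1.    -0.    -0.001] y [-0.  1. -0.] z [ 0.001 -0.    -1.   ] F [ 0.5  -0.11  1.04] M [-0.07  0.01  0.01] w 0.003
```

View pics/w6.png

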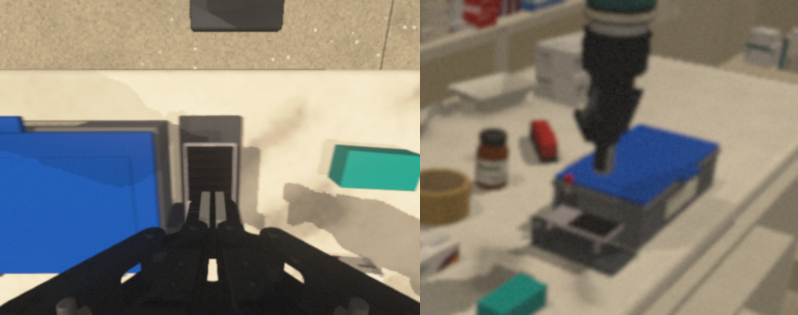

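The lid is flat shut and the fingers hover over the black pad (centre col about 213, free edge row about 145, scaled). Quick check, then press.

```bash
python3 - <<'E'
from h import *
print(ray('wrist',np.array([(187,144),(238,144)])*1.219,.044).round(3))
E
```

```text
[[ 0.426 -0.114  0.044]
 [ 0.426 -0.067  0.044]]
```

play_rows([
  [0,0,0.03,0,0],
  [0,0,0.03,0,0],
  [0,0,0,0,0],
])

```text
time: 41.85
tool_pos: [0.446, -0.0941, 0.0588]
tcp_rot: [-0.0, -3.136, -0.002]
wrist_force: [-0.9, 1.1, 0.6]
width: -0.001
```

play_rows([
  [0,0,0.012,0,0],
  [0,0,0.01,0,0],
  [0,0,0.008,0,0],
  [0,0,0.005,0,0],
  [0,0,0,0,0],
])

```text
time: 42.48
tool_pos: [0.4497, -0.0948, 0.0266]
tcp_rot: [-0.0, 3.139, -0.001]
wrist_force: [-0.4, -2.2, 5.1]
width: -0.0
```

play_rows([
  [0,0,0.0015,0,0],
  [0,0,0.0015,0,0],
  [0,0,0,0,0],
])

```text
time: 42.85
tool_pos: [0.45, -0.0948, 0.0248]
tcp_rot: [-0.0, 3.139, -0.002]
wrist_force: [-3.2, -1.1, 13.3]
width: 0.002
```

play_rows([
  [0,0,0.001,0,0],
  [0,0,0,0,0],
  [0,0,0,0,0],
  [0,0,0,0,0],
])

```text
time: 43.35
tool_pos: [0.4501, -0.0949, 0.0246]
tcp_rot: [-0.001, 3.139, -0.002]
wrist_force: [-5.5, -0.3, 20.1]
width: 0.0
```

play_rows([
  [0,0,-0.03,0,0],
  [0,0,-0.05,0,0],
  [0,0,-0.06,0,0],
  [0.02,0.05,-0.05,0,0],
  [0,0,0,0,0],
])

```text
time: 43.98
tool_pos: [0.4331, -0.0504, 0.2085]
tcp_rot: [-0.004, 3.134, -0.001]
wrist_force: [-0.0, 0.4, -0.5]
width: 0.002
```

play_rows([
  [0,0,0,0,0],
  [0,0,0,0,0],
  [0,0,0,0,0],
])

```text
time: 44.35
tool_pos: [0.4303, -0.052, 0.2027]
tcp_rot: [-0.001, -3.138, -0.001]
wrist_force: [0.6, -0.2, -0.6]
width: 0.002
```

```bash
python3 - <<'E'
from h import *
st();s=read_camera('scene');t=read_camera('top');prints()
cv2.imwrite('pics/end.png',np.hstack([cv2.resize(s[80:300,110:400],(415,315)),cv2.resize(t[110:265,110:410],(385,199+0)) if 0 else cv2.resize(t[115:265,110:300],(385,315))])[:,:,::-1])
E
```

```text
t 44.35 p [ 0.4303 -0.052   0.2027] x [-1.     0.001  0.003] y [0.001 1.    0.001] z [-0.003  0.001 -1.   ] F [ 0.56 -0.23 -0.59] M [-0.04 -0.   -0.03] w 0.002
[(array([224.6, 175.9]), np.int32(68)), (array([176.1, 233.9]), np.int32(72))]
```

View pics/end.png

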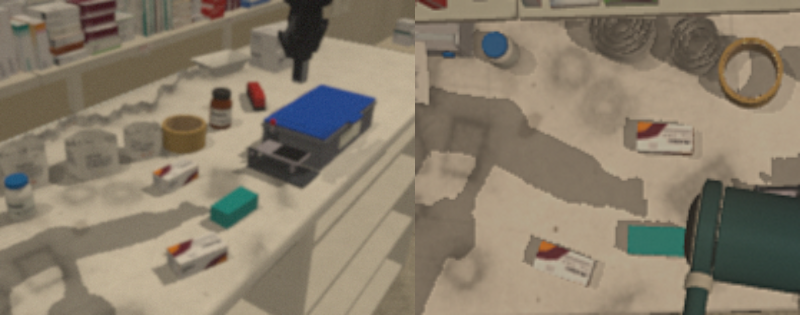

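The lid is shut, the pedal is up, D and F lie within about 2 mm of their starts, and the robot is clear. Handing in.

```bash
python3 -c "
from workcell import *
print(finish_job(),read_state()['time'])"
```

```text
the job is handed in; nothing more can be done
the job is handed in; nothing more can be done
```

The job is handed in, at about 45 s on the robot's clock. The system reports no verdict, so the results below are from my own checks.

- **Sorting:** Five cartons were present. I weighed each by gripping one end. C, B and E read about 3.8, 3.6 and 3.0 N, so they are full. D and F read about 0.6 and 0.85 N, so they are short.
- **Feel test:** The other cartons, including C on its first try, mostly came up level in the grip. I then regripped C at its very end and got a clear tilt, with the reading dropping to about 2.4 N as its far end stayed down.
- **Tote:** C, B and E lie side by side in the tote, seen in the wrist view before closing.
- **Short cartons and others:** D and F were set back within about 2 mm of where they lay. The turquoise look-alike and the bystanders looked unmoved.
- **Lid:** I pushed it over from behind until it sat on the rim (28 N at z = 0.071 m), and it looks flat shut in the pictures.
- **Pedal:** I pushed it once, until the force rose to 20 N at z = 0.0246 m (about 19 mm of travel), held it about 0.5 s and let go. It looks up again in the last picture.

I had no direct reading of the lid or pedal angle, so those two rest on force, height and pictures. No check disagreed with these results at the end.

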